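Take the middle capillary box out of the slanted stack

ROBOT

A 6-joint arm with a two-finger parallel gripper is mounted at the origin on a cart in front of the work surface, level with it; the furniture and walls round the work are solid. World frame = base frame: x ahead of the robot, y to its left, z up, the work surface at z = 0. Lengths are in m, angles in rad, forces in N, time in s.
With the tool pointing down it reaches from about 0.425 to 0.95 m from the base axis. Payload 14.7 kg.
Tool frame: the origin (TCP) lies midway between the tips of the shut fingers; the grasp point (between the pads) lies 19 mm behind it; x points along the fingers, y is the direction in which the jaws open and shut, and the axes are right-handed (so a half turn about x gives the same grasp; the last joint's range is limited). The gripper opens to 85 mm and grips with 20 to 120 N. Pads are 22 mm wide; open, the fingers measure 114 mm over their backs; the gripper's body (76 mm by 85 mm) begins 54 mm behind the grasp point. The pads swing forward as they close: fully open they stand 13 mm farther back than shut.
Start: joints at [-1.335, 0.48, 1.596, -0, 1.065, -0.047], TCP at [0.181, -0.624, 0.231] pointing down, gripper open.
Joint ranges: [-2.75, 2.75], [-0.82, 2.05], [0.23, 2.67], [-1.56, 4.7], [0.09, 2.69], [-2.92, 2.92]. Speed limits (rad/s): [1.89, 1.89, 2.39, 3.01, 3.01, 3.01].

INTERFACE

Orientations are given as a unit quaternion [w, x, y, z].
In Python, from station import monitor, viewer, ticket gives the robot as it stands.
- The arm moves only by the shell command python3 -m handwheel 'ROWS' [FORCE]. ROWS is JSON, a list of rows, each an object of numbers: "tx", "ty", "tz": the shift along the world's x, y, z normalised to -1 to 1, where 1 is 200 mm; "rx", "ry", "rz": the turn, a rotation vector about the world's x, y, z normalised to -1 to 1, where 1 is 60 degrees; "fingers": the opening, from 0 (shut) to 1 (fully open). In form: [{"tx": .., "ty": .., "tz": .., "rx": .., "ry": .., "rz": .., "fingers": ..}, ...]. A call has 1 to 20 rows; each row shifts and turns the pose as measured when the row begins; what a row does not reach is not made up. A row lasts 1/12 s, in which the tool goes at most 41.7 mm and 7.16 degrees, less where a joint would pass 70% of its speed; a pose out of reach is approached as far as the arm can. A call with a number of a shift or a turn outside -1 to 1 is refused whole. A call with a gripper value outside its range is refused whole. The fingers move at their own pace and stop on an object; FORCE is the grip in N (left out, the last holds). Time passes only in rows, so rows that do not move let the fingers close. It gives the time, the measured TCP pose, the force and the opening at its end, in the units of the state.
- monitor.read_state(): the state, without advancing time (a new reading comes with each control period).
- viewer.snapshot(name): name is "scene" or "top"; returns the picture (400x640x3 uint8, red, green, blue); there is no depth.
- viewer.get_calibration(name): a dict with "mtx" (3x3 intrinsics, pixels), "distortion" ([k1, k2, p1, p2, k3] as OpenCV has them; the pictures are not rectified), "camera_from_world" (4x4, takes a point from world to camera coordinates). Camera axes: x right, y down, z forward; pixel columns grow to the right and rows downward; lengths in m; the calibration is good to about 2 mm. A picture is of the moment at which its call begins. get_calibration takes no time and is no camera call.
- ticket.finish_job(): hands the job in, once; it reports no verdict.
The state is a dict: "t": time; "joints": joint angles; "joint_velocities": joint speeds; "joint_efforts": joint torques, N m; "tool_pos": TCP position; "tcp_rot": TCP orientation; "contact_force": force on the tool from outside, world axes, zero at the start; "ft_torque": the same for the moment, N m; "finger_gap": finger opening in m.
Only numpy, scipy, OpenCV 4.12 (cv2) and the standard library are available. Lean on these libraries where they do the work, as an engineer would, in place of code of your own. Each camera call takes 0.05 s, during which the arm holds its last target.

TASK

Three identical closed boxes are stacked on the slanted stand, and the middle one is wanted. Set the top box aside flat on the worktop, put the middle box flat inside the empty, low-rimmed dark grey plastic tray near it, then put the top box back on the stand, square and flush on the bottom box, which stays where it is. The boxes hold glass, so let none of them drop, and leave the note pad, loupe and tweezers where they lie.

Things in the scene. Friction and masses are not known exactly. Their poses are not given: they have to be found in the camera images.
- box_top_center (a point): Top box of the stack: closed rectangular box of clear and white plastic, 40 x 72 mm and 22 mm high (23 mm with the lid's trim), about 90 g. The point is its centre, half-way up; x runs across the 40 mm width, y along the 72 mm length, z out of its lid. At the start it lies on the slanted stand with y uphill.
- box_mid_center (a point): Middle box of the stack, the one wanted: closed rectangular box of clear and white plastic, 40 x 72 mm and 22 mm high (23 mm with the lid's trim), about 90 g. The point is its centre, half-way up; x runs across the 40 mm width, y along the 72 mm length, z out of its lid. At the start it lies on the slanted stand with y uphill.
- box_low_center (a point): Bottom box of the stack, which stays on the stand: closed rectangular box of clear and white plastic, 40 x 72 mm and 22 mm high (23 mm with the lid's trim), about 90 g. The point is its centre, half-way up; x runs across the 40 mm width, y along the 72 mm length, z out of its lid. At the start it lies on the slanted stand with y uphill.
- stand: Fixed aluminium stand, base 104 x 66 mm. Origin: centre of its underside, on the worktop, z up. Its bed rises 30 degrees towards its +x; bed normal (-0.5, 0, 0.866) in its frame, bed face 36 mm above the origin. At the low (-x) end a lip 36 mm wide, 5 mm thick stands square to the bed, 54 mm high; the boxes' short ends lie within 1 mm of it. Open at both sides (y) for the fingers.
- tray: Shallow dark grey plastic tray (not one of the deeper metal trays further off), fixed, 105 x 130 mm and 10 mm high, walls and floor 4 mm thick, empty. Origin: centre of its underside on the worktop; x along the 105 mm side, y along the 130 mm side, z up; the inner floor is 4 mm above the origin.
- note_pad: Bystander: white note pad 60 x 105 x 12 mm lying on the worktop. Origin: centre of its underside.
- loupe: Bystander: small loupe 52 x 30 x 16 mm on the worktop. Origin: centre of its underside.
- tweezers: Bystander: tweezers 18 x 125 x 10 mm lying on the worktop. Origin: centre of the underside.
Not all that is in view belongs to the job. Leave any purple look-alike of the part that bears box_low_center alone.

How it is judged:
On the way, in this order (a step that is already met when the one before it is completed fails the run):
1. the top box is set aside: flat on the worktop, off the stand, released (height (world z) of box_top_center between 0.006 and 0.019 m and angle between box_top_center's own z axis and vertical below 0.1 rad and horizontal distance between box_top_center and stand above 0.07 m and contact force between the fingers and box_top below 0.1 N), for 0.2 s.
2. the middle box lies flat inside the tray, released (x of box_mid_center in the frame of tray between -0.032 and 0.032 m and y of box_mid_center in the frame of tray between -0.045 and 0.045 m and z of box_mid_center in the frame of tray between 0.011 and 0.019 m and angle between box_mid_center's own z axis and vertical below 0.1 rad and contact force between the fingers and box_mid below 0.1 N), for 0.2 s.
At the end, for the whole second after the job is handed in: The middle box lies flat (within 0.1 rad) on the floor of the tray, inside its walls; the top box lies on the bottom box on the stand, within 8 mm of flush along and across, lengths parallel within 0.12 rad and faces flat together; the bottom box is within 12 mm of where it was; all are at rest (x of box_mid_center in the frame of tray between -0.032 and 0.032 m and y of box_mid_center in the frame of tray between -0.045 and 0.045 m and z of box_mid_center in the frame of tray between 0.011 and 0.019 m and angle between box_mid_center's own z axis and vertical below 0.1 rad and x of box_top_center in the frame of box_low_center between -0.008 and 0.008 m and y of box_top_center in the frame of box_low_center between -0.008 and 0.008 m and z of box_top_center in the frame of box_low_center between 0.018 and 0.026 m and angle between the y axis of box_top_center and the y axis of box_low_center, either way round below 0.12 rad and angle between the z axis of box_top_center and the z axis of box_low_center, either way round below 0.08 rad and distance of box_low_center from where it was at the start of the episode below 0.012 m and linear speed of each of box_top, box_mid, box_low below 0.02 m/s); the robot touches nothing.
It fails at once if a box is dropped (moves faster than 0.65 m/s out of the fingers, a fall of over 20 mm) ((linear speed of box_top above 0.65 m/s and contact force between the fingers and box_top below 0.1 N) or (linear speed of box_mid above 0.65 m/s and contact force between the fingers and box_mid below 0.1 N) or (linear speed of box_low above 0.65 m/s and contact force between the fingers and box_low below 0.1 N)).
It fails at once if the bottom box is taken or pushed more than 30 mm from its place (distance of box_low_center from where it was at the start of the episode above 0.03 m).
It fails at once if the note pad, loupe or tweezers is moved by more than 30 mm (distance of any of note_pad, loupe, tweezers from where it was at the start of the episode above 0.03 m).
It also fails if it takes over 72 s, if anything falls off the work surface, if the arm or the gripper's body presses on something with over 40 N, if the wrist force passes 120 N, or if a joint passes its speed limit or range.

## Working session

There is one attempt and no reset: what is moved stays moved. The work goes in short steps, Python scripts to look and compute and a shell command to move; the robot and the scene stay as the last step left them, time stands still between calls to the robot, and variables do not carry over. Pictures are saved under pics/ and viewed, and the job is handed in when it is done.

```bash
mkdir -p pics; ls
python3 - <<'E'
from station import monitor, viewer, ticket
import cv2, json
print(monitor.read_state())
for n in("scene","top"):
    im=viewer.snapshot(n); cv2.imwrite(f"pics/{n}0.png",im[:,:,::-1])
    print(n,viewer.get_calibration(n))
E
```

```text
pics
{'t': 0.0, 'joints': array([-1.33455799e+00,  4.80838867e-01,  1.59689119e+00, -7.24753680e-06,
        1.06510348e+00, -4.66271186e-02]), 'joint_velocities': array([-0.00051609, -0.00156216, -0.00113299, -0.00114261,  0.00074161,
        0.00178565]), 'joint_efforts': array([ 1.78736303e-03, -9.50649619e+01, -4.30179048e+01,  2.11782713e-04,
        1.24247614e-02, -5.17476519e-05]), 'tool_pos': array([ 0.18132146, -0.62375331,  0.23066138]), 'tcp_rot': array([-0.09923964, -0.70000229, -0.10011271,  0.70008981]), 'contact_force': array([-0.13281553,  1.01439479, -2.03170851]), 'ft_torque': array([ 0.00193676, -0.00016302, -0.00437053]), 'finger_gap': 0.08541771028123377}
scene {'mtx': array([[454.65013715,   0.        , 322.82323594],
       [  0.        , 454.65013715, 208.90329252],
       [  0.        ,   0.        ,   1.        ]]), 'distortion': array([-0.04986992,  0.        ,  0.        ,  0.        ,  0.        ]), 'camera_from_world': array([[-0.86622916, -0.49948293, -0.0128003 ,  0.42939327],
       [-0.25595193,  0.46559578, -0.84717718,  0.30067063],
       [ 0.4291103 , -0.73057332, -0.53115626,  0.68535075],
       [ 0.        ,  0.        ,  0.        ,  1.        ]])}
top {'mtx': array([[432.58080897,   0.        , 316.3317824 ],
       [  0.        , 432.58080897, 196.37588464],
       [  0.        ,   0.        ,   1.        ]]), 'distortion': array([-0.0150075,  0.       ,  0.       ,  0.       ,  0.       ]), 'camera_from_world': array([[-0.0160901 , -0.99963535,  0.02168577, -0.18682249],
       [-0.99613892,  0.01415423, -0.08664247,  0.61211584],
       [ 0.08630393, -0.02299613, -0.99600342,  0.9933931 ],
       [ 0.        ,  0.        ,  0.        ,  1.        ]])}
```

View pics/scene0.png

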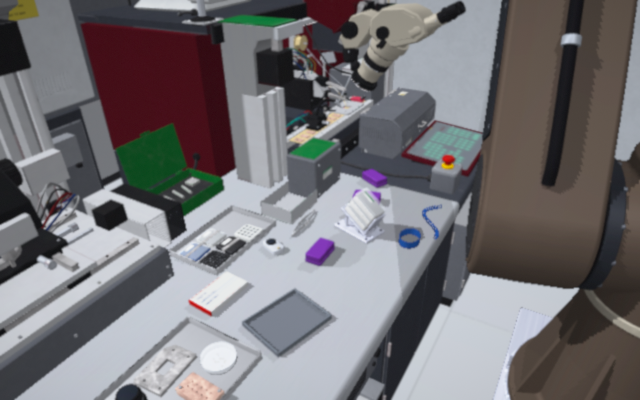

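View pics/top0.png

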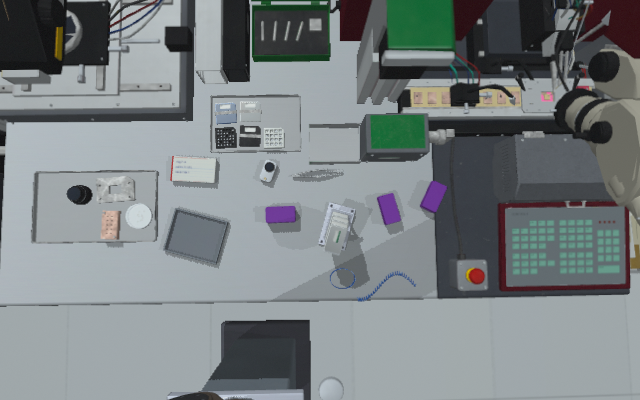

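The top picture shows the stand with its stack at about (337,228). The dark grey tray is at (197,236), and two metal trays lie further off at (95,205) and (255,123). The note pad is at (194,170), the loupe at (268,170) and the tweezers at (318,175). There are purple look-alikes at (281,214), (389,209) and (433,196). The robot is out of the way. Next I'll enlarge the stand and the tray.

Run:
```python
import cv2
a=cv2.imread("pics/top0.png"); 
cv2.imwrite("pics/c1.png",cv2.resize(a[195:265,300:380],None,fx=8,fy=8,interpolation=cv2.INTER_CUBIC))
cv2.imwrite("pics/c2.png",cv2.resize(a[195:275,155:240],None,fx=7,fy=7,interpolation=cv2.INTER_CUBIC))
a=cv2.imread("pics/scene0.png"); 
cv2.imwrite("pics/c3.png",cv2.resize(a[180:250,320:400],None,fx=8,fy=8,interpolation=cv2.INTER_CUBIC))
```

```text
(no output)
```

View pics/c1.png

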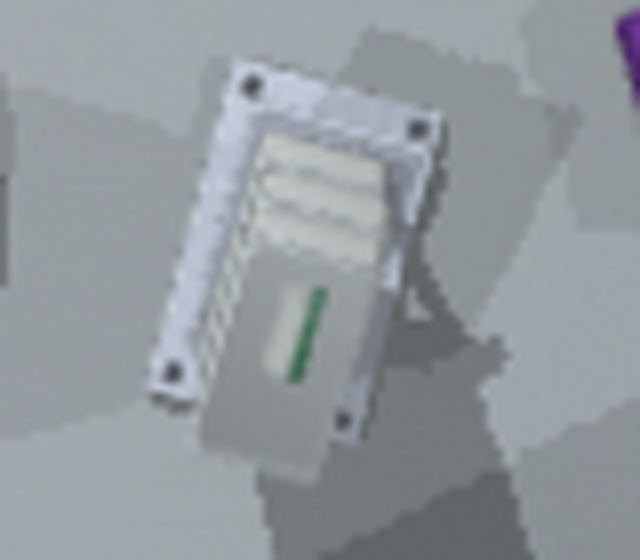

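View pics/c3.png

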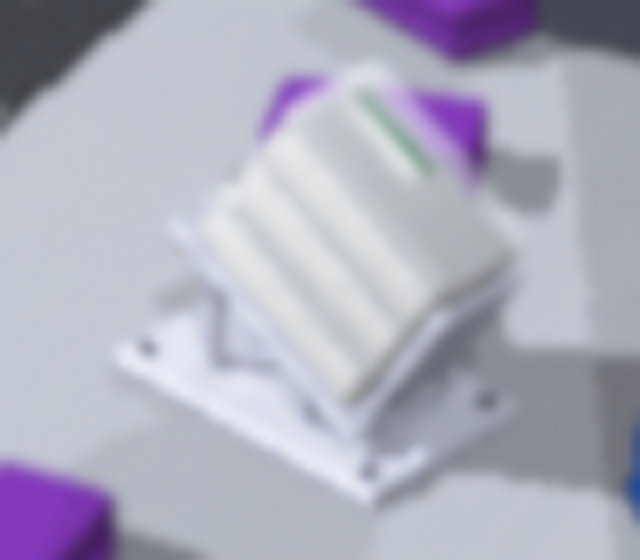

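View pics/c2.png

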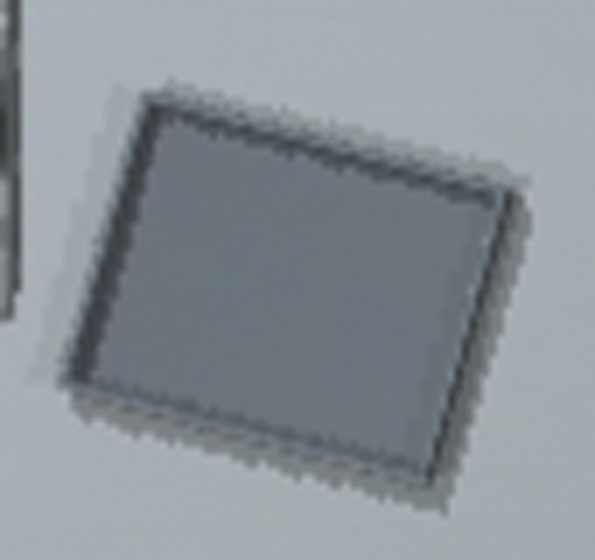

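```bash
cat > h.py <<'E'
import numpy as np, cv2
from station import monitor, viewer
K={}
for n in("scene","top"):
    c=viewer.get_calibration(n); K[n]=(c["mtx"],c["distortion"],c["camera_from_world"])
def crop(p,o,s): return (np.array(p,float)+.5)/s-.5+np.array(o)
def und(n,p): return cv2.undistortPoints(np.array(p,float).reshape(-1,1,2),K[n][0],K[n][1]).reshape(-1,2)
def plane(n,p,z):
    T=K[n][2];R=T[:3,:3];C=-R.T@T[:3,3]
    d=np.c_[und(n,p),np.ones(len(und(n,p)))]@R
    return C+d*((z-C[2])/d[:,2])[:,None]
def tri(pt,ps):
    X=cv2.triangulatePoints(K["top"][2][:3],K["scene"][2][:3],und("top",pt).T,und("scene",ps).T); return (X[:3]/X[3]).T
def proj(n,X):
    T=K[n][2]; return cv2.projectPoints(np.array(X,float).reshape(-1,3),cv2.Rodrigues(T[:3,:3])[0],T[:3,3],K[n][0],K[n][1])[0].reshape(-1,2)
E
python3 - <<'E'
from h import *
np.set_printoptions(precision=4,suppress=True)
t=crop([(251,84),(174,371),(343,418)],(300,195),8); s=crop([(148,346),(370,470),(487,400)],(320,180),8)
X=tri(t,s);print("holes",X); e=X[0]-X[1];print("yaw",np.degrees(np.arctan2(e[1],e[0])),"ctr",(X[0]+X[2])/2,np.linalg.norm(e))
print("reproj",proj("top",X)-t)
H=plane("top",crop([(251,84),(418,129),(343,418),(174,371)],(300,195),8),.006);print("holes plane",H,H.mean(0))
for a,b in((0,3),(1,2)): d=H[a]-H[b];print(np.degrees(np.arctan2(d[1],d[0])))
t=crop([(200,445),(315,478),(385,268),(258,245)],(300,195),8); s=crop([(430,310),(515,250),(365,70),(280,140)],(320,180),8)
L=tri(t,s);print("lid",L,L.mean(0)); print("reproj",proj("top",L)-t)
d=(L[2]+L[3]-L[0]-L[1])/2;print("yaw",np.degrees(np.arctan2(d[1],d[0])),d,np.linalg.norm(d))
T=plane("top",crop([(148,92),(520,185),(440,495),(68,385)],(155,195),7),.010);print("tray",T,T.mean(0))
print([np.linalg.norm(T[i]-T[(i+1)%4]) for i in range(4)])
d=T[1]-T[0];print(np.degrees(np.arctan2(d[1],d[0])));d=T[2]-T[3];print(np.degrees(np.arctan2(d[1],d[0])))
print("other",plane("top",[(281,214),(267,206),(389,209),(268,170),(318,175),(194,170),(342,278),(262,255),(250,250)],.01))
E
```

```text
holes [[ 0.5882 -0.2319  0.0101]
 [ 0.5025 -0.2074  0.0091]
 [ 0.4878 -0.2576  0.008 ]]
yaw -15.96756219436986 ctr [ 0.538  -0.2447  0.009 ] 0.0890755766044264
reproj [[0.2607 0.4945]
 [0.2921 0.5943]
 [0.2569 0.5423]]
holes plane [[ 0.5896 -0.2315  0.006 ]
 [ 0.5753 -0.2817  0.006 ]
 [ 0.4891 -0.2572  0.006 ]
 [ 0.5039 -0.2068  0.006 ]] [ 0.5395 -0.2443  0.006 ]
-16.072704789917974
-15.855025326823672
lid [[ 0.4852 -0.2112  0.0675]
 [ 0.4749 -0.2434  0.0726]
 [ 0.5323 -0.2614  0.1065]
 [ 0.5405 -0.2268  0.0986]] [ 0.5082 -0.2357  0.0863]
reproj [[-0.2431 -0.5007]
 [-0.0637 -0.1353]
 [ 0.0404  0.0817]
 [-0.2606 -0.5115]]
yaw -16.563888521442834 [ 0.0563 -0.0168  0.0326] 0.0671741378665687
tray [[0.5884 0.1397 0.01  ]
 [0.5548 0.0131 0.01  ]
 [0.4507 0.04   0.01  ]
 [0.4896 0.1655 0.01  ]] [0.5209 0.0896 0.01  ]
[np.float64(0.13094185712426207), np.float64(0.10760068197686598), np.float64(0.13143359637693108), np.float64(0.10219698620241952)]
-104.860539037444
-107.21597260202834
other [[ 0.5697 -0.1113  0.01  ]
 [ 0.5894 -0.0779  0.01  ]
 [ 0.5778 -0.3711  0.01  ]
 [ 0.6764 -0.0809  0.01  ]
 [ 0.6626 -0.2014  0.01  ]
 [ 0.6787  0.0969  0.01  ]
 [ 0.4157 -0.2543  0.01  ]
 [ 0.4731 -0.0653  0.01  ]
 [ 0.4853 -0.037   0.01  ]]
```

```bash
cat >> h.py <<'E'
YAW=np.radians(-16.0); O=np.array([.539,-.2445,0])
ex=np.array([np.cos(YAW),np.sin(YAW),0]);ey=np.array([-np.sin(YAW),np.cos(YAW),0]);ez=np.array([0,0,1.])
n=-.5*ex+.8660254*ez; u=.8660254*ex+.5*ez
E
python3 - <<'E'
from h import *
np.set_printoptions(precision=1,suppress=True)
for hh in (.066,.022,0):
  P=[O+.036*ez+hh*n+a*u+b*ey for a,b in((-.036,.02),(-.036,-.02),(.036,-.02),(.036,.02))]
  print(hh,"top",((proj("top",P)-(300,195)+.5)*8-.5).tolist()); print("scene",((proj("scene",P)-(320,180)+.5)*8-.5).tolist())
def big(nm,a,r,f):
    im=cv2.imread(a);x,y,w,h=r;c=cv2.resize(im[y:y+h,x:x+w],None,fx=f,fy=f,interpolation=cv2.INTER_LANCZOS4);cv2.imwrite(nm,c)
big("pics/d1.png","pics/top0.png",(318,205,40,54),11);big("pics/d2.png","pics/scene0.png",(330,182,62,66),9)
E
```

```text
0.066 top [[186.31506135522386, 450.87579861535073], [324.7571946403518, 488.295205271588], [393.89036282615007, 270.2386607198391], [250.94017383811524, 231.59758136051937]]
scene [[438.2662792711876, 295.4185432366137], [530.4547243567722, 240.69645424598684], [369.32926952582375, 53.61453183446656], [275.09173968223604, 103.00961937391071]]
0.022 top [[201.1021257883931, 372.1111259201218], [334.0555691460704, 408.0492805440242], [400.6413535512056, 196.39319605868786], [263.54126262731006, 159.33175155257686]]
scene [[373.0769352217694, 377.6636740081442], [463.833844814229, 322.8471172756583], [308.8780913344017, 140.14309909974259], [216.26132490624695, 189.9113124076066]]
0 top [[208.06406631345317, 335.02371477268434], [338.4324879801093, 370.26399598699163], [403.8125033321776, 161.69093988799887], [269.4621151402416, 125.37219476100768]]
scene [[342.03135606991236, 416.81486972350604], [432.0652561769348, 362.0024675441091], [280.0291706961925, 181.42763656015018], [188.22121136997976, 231.32402448397715]]
```

View pics/d1.png

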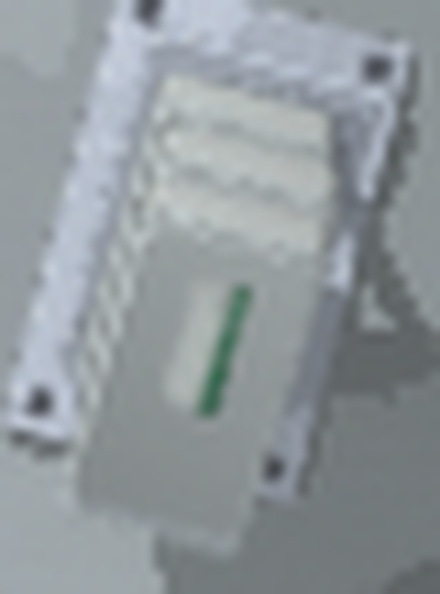

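View pics/d2.png

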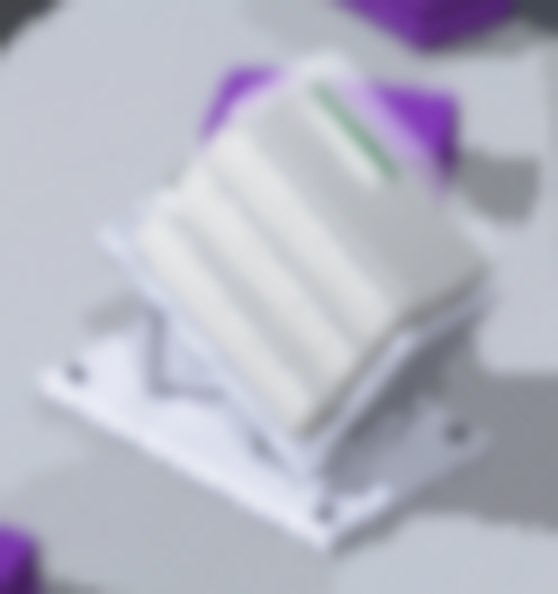

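```bash
cat >> h.py <<'E'
from scipy.spatial.transform import Rotation as Ro
def R_of(q): q=np.array(q);return Ro.from_quat(q[[1,2,3,0]])
def tool(x,y):
    x=x/np.linalg.norm(x);return Ro.from_matrix(np.c_[x,y,np.cross(x,y)])
def go(p,R):
    s=monitor.read_state(); d=np.array(p)-s["tool_pos"]; r=(R*R_of(s["tcp_rot"]).inv()).as_rotvec()
    print("t %.2f"%s["t"],"pos",s["tool_pos"].round(4),"gap %.4f"%s["finger_gap"],"F",s["contact_force"].round(1),"j",s["joints"].round(2))
    print("delta mm",(d*1e3).round(1),"deg",np.degrees(r).round(2),"units t",(d/.2).round(3),"r",(np.degrees(r)/60).round(4))
def S(h,a=0,b=0): return O+.036*ez+h*n+a*u+b*ey
E
python3 - <<'E'
from h import *
s=monitor.read_state();print(R_of(s["tcp_rot"]).as_matrix().round(3))
for sg in(1,-1):
  go(S(.13,-.001),tool(-n,sg*ey))
print(S(.13,-.001),S(.05,-.001))
E
```

```text
[[-0.     0.279 -0.96 ]
 [ 0.001 -0.96  -0.279]
 [-1.    -0.001 -0.   ]]
t 0.10 pos [ 0.1813 -0.6238  0.2307] gap 0.0853 F [-0.7 -0.8  0.5] j [-1.33  0.48  1.6  -0.    1.07 -0.05]
delta mm [294.4 397.5 -82.6] deg [-40.01  -0.15 143.46] units t [ 1.472  1.987 -0.413] r [-0.6669 -0.0025  2.391 ]
t 0.10 pos [ 0.1813 -0.6238  0.2307] gap 0.0853 F [-0.7 -0.8  0.5] j [-1.33  0.48  1.6  -0.    1.07 -0.05]
delta mm [294.4 397.5 -82.6] deg [-1.000e-02 -3.039e+01 -3.147e+01] units t [ 1.472  1.987 -0.413] r [-1.000e-04 -5.065e-01 -5.245e-01]
[ 0.47568551 -0.22634486  0.1480833 ] [ 0.51413598 -0.23737036  0.07880127]
```

```bash
python3 -m handwheel '[{"tz":0.1,"tx":0.05,"ty":0.1,"fingers":1},{"tx":0.11,"ty":0.16,"tz":0.05},{"tx":0.11,"ty":0.16,"rz":-0.1},{"tx":0.11,"ty":0.16,"rz":-0.1},{"tx":0.11,"ty":0.16,"rz":-0.1},{"tx":0.11,"ty":0.16,"rz":-0.1},{"tx":0.11,"ty":0.16,"rz":-0.1},{"tx":0.11,"ty":0.16},{"tx":0.11,"ty":0.16},{"tx":0.11,"ty":0.16},{}]' 40
python3 - <<'E'
from h import *
go(S(.13,-.001),tool(-n,-ey))
E
```

```text
t 0.10 pos [ 0.1813 -0.6238  0.2307] gap 0.0853 F [-0.7 -0.8  0.5] j [-1.33  0.48  1.6  -0.    1.07 -0.05]
delta mm [294.4 397.5 -82.6] deg [-1.000e-02 -3.039e+01 -3.147e+01] units t [ 1.472  1.987 -0.413] r [-1.000e-04 -5.065e-01 -5.245e-01]invalid input
```

Rows may need every key, so I'll write them all out.

```bash
python3 -m handwheel '[{"tx":0.05,"ty":0.1,"tz":0.1,"rx":0,"ry":0,"rz":0,"fingers":1},{"tx":0.11,"ty":0.16,"tz":0.05,"rx":0,"ry":0,"rz":0,"fingers":1},{"tx":0.11,"ty":0.16,"tz":0,"rx":0,"ry":0,"rz":-0.1,"fingers":1},{"tx":0.11,"ty":0.16,"tz":0,"rx":0,"ry":0,"rz":-0.1,"fingers":1},{"tx":0.11,"ty":0.16,"tz":0,"rx":0,"ry":0,"rz":-0.1,"fingers":1},{"tx":0.11,"ty":0.16,"tz":0,"rx":0,"ry":0,"rz":-0.1,"fingers":1},{"tx":0.11,"ty":0.16,"tz":0,"rx":0,"ry":0,"rz":-0.1,"fingers":1},{"tx":0.11,"ty":0.16,"tz":0,"rx":0,"ry":0,"rz":0,"fingers":1},{"tx":0.11,"ty":0.16,"tz":0,"rx":0,"ry":0,"rz":0,"fingers":1}]' 40
python3 - <<'E'
from h import *
go(S(.13,-.001),tool(-n,-ey))
E
```

```text
t: 0.85
tool_pos: [0.3665, -0.3413, 0.2584]
tcp_rot: [0.098, -0.7, 0.095, 0.701]
contact_force: [0.3, -0.9, -1.0]
finger_gap: 0.0855
t 0.85 pos [ 0.3665 -0.3413  0.2584] gap 0.0855 F [ 0.3 -0.9 -1. ] j [-0.81  0.24  1.9   0.    1.01  1.03]
delta mm [ 109.2  114.9 -110.3] deg [ -8.39 -28.89  -0.35] units t [ 0.546  0.575 -0.551] r [-0.1398 -0.4814 -0.0059]
```

```bash
python3 -m handwheel '[{"tx":0.1,"ty":0.12,"tz":0,"rx":-0.028,"ry":-0.1,"rz":0,"fingers":1},{"tx":0.1,"ty":0.12,"tz":0,"rx":-0.028,"ry":-0.1,"rz":0,"fingers":1},{"tx":0.1,"ty":0.12,"tz":0,"rx":-0.028,"ry":-0.1,"rz":0,"fingers":1},{"tx":0.1,"ty":0.12,"tz":0,"rx":-0.028,"ry":-0.1,"rz":0,"fingers":1},{"tx":0.1,"ty":0.08,"tz":-0.1,"rx":-0.028,"ry":-0.08,"rz":0,"fingers":1},{"tx":0.05,"ty":0.02,"tz":-0.15,"rx":0,"ry":0,"rz":0,"fingers":1},{"tx":0,"ty":0,"tz":0,"rx":0,"ry":0,"rz":0,"fingers":1}]' 40
python3 - <<'E'
from h import *
go(S(.13,-.001),tool(-n,-ey))
E
```

```text
t: 1.43
tool_pos: [0.4761, -0.2188, 0.2163]
tcp_rot: [-0.068, 0.856, -0.114, -0.5]
contact_force: [-1.1, 1.5, -2.1]
finger_gap: 0.0851
t 1.43 pos [ 0.4761 -0.2188  0.2163] gap 0.0851 F [-1.1  1.5 -2.1] j [-0.61  0.15  2.31  0.73  0.25  0.55]
delta mm [ -0.4  -7.6 -68.2] deg [-0.31 -0.55 -0.78] units t [-0.002 -0.038 -0.341] r [-0.0052 -0.0091 -0.0131]
```

```bash
python3 -m handwheel '[{"tx":0,"ty":-0.02,"tz":-0.15,"rx":-0.005,"ry":-0.009,"rz":-0.01,"fingers":1},{"tx":0,"ty":-0.02,"tz":-0.15,"rx":0,"ry":0,"rz":0,"fingers":1},{"tx":0,"ty":0,"tz":-0.02,"rx":0,"ry":0,"rz":0,"fingers":1}]' 40
python3 - <<'E'
from h import *
go(S(.13,-.001),tool(-n,-ey))
go(S(.05,-.001),tool(-n,-ey))
cv2.imwrite("pics/e1.png",cv2.resize(viewer.snapshot("scene")[120:300,240:480,::-1],None,fx=3,fy=3,interpolation=cv2.INTER_CUBIC))
E
```

```text
t: 1.68
tool_pos: [0.4822, -0.2194, 0.192]
tcp_rot: [-0.069, 0.861, -0.109, -0.493]
contact_force: [-0.5, 1.4, -0.7]
finger_gap: 0.0855
t 1.68 pos [ 0.4822 -0.2194  0.192 ] gap 0.0855 F [-0.5  1.4 -0.7] j [-0.62  0.21  2.34  1.13  0.21  0.15]
delta mm [ -6.5  -6.9 -44. ] deg [-0.57  0.48 -1.2 ] units t [-0.033 -0.034 -0.22 ] r [-0.0095  0.0081 -0.0199]
t 1.68 pos [ 0.4822 -0.2194  0.192 ] gap 0.0855 F [-0.5  1.4 -0.7] j [-0.62  0.21  2.34  1.13  0.21  0.15]
delta mm [  31.9  -17.9 -113.2] deg [-0.57  0.48 -1.2 ] units t [ 0.16  -0.09  -0.566] r [-0.0095  0.0081 -0.0199]
```

View pics/e1.png

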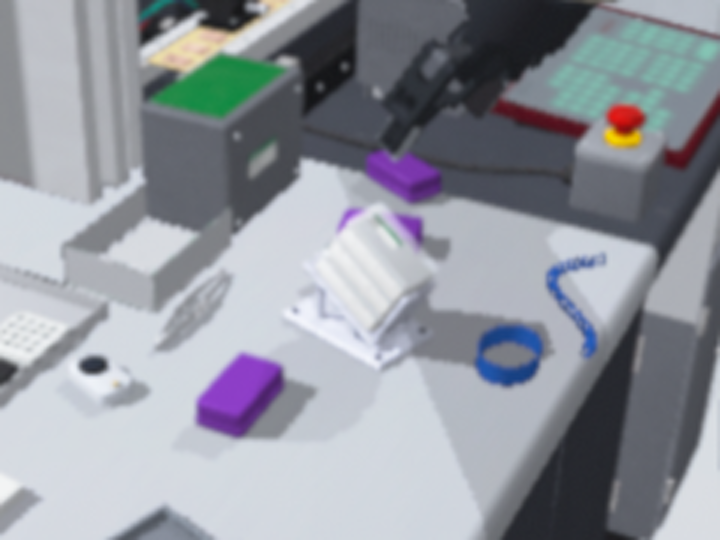

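```bash
python3 -m handwheel '[{"tx":0,"ty":-0.02,"tz":-0.05,"rx":-0.005,"ry":0.004,"rz":-0.01,"fingers":1},{"tx":-0.02,"ty":-0.01,"tz":-0.05,"rx":-0.005,"ry":0.004,"rz":-0.01,"fingers":1},{"tx":-0.01,"ty":0,"tz":-0.05,"rx":0,"ry":0,"rz":0,"fingers":1},{"tx":0,"ty":0,"tz":-0.05,"rx":0,"ry":0,"rz":0,"fingers":1}]' 40
python3 - <<'E'
from h import *
go(S(.13,-.001),tool(-n,-ey))
go(S(.05,-.001),tool(-n,-ey))
E
```

```text
t: 2.07
tool_pos: [0.4807, -0.2272, 0.1592]
tcp_rot: [-0.069, 0.86, -0.119, -0.491]
contact_force: [0.1, 0.6, 0.2]
finger_gap: 0.0857
t 2.07 pos [ 0.4807 -0.2272  0.1592] gap 0.0857 F [0.1 0.6 0.2] j [-0.62  0.29  2.38  1.75  0.18 -0.48]
delta mm [ -5.    0.8 -11.1] deg [ 0.07  0.58 -0.17] units t [-0.025  0.004 -0.056] r [ 0.0012  0.0097 -0.0028]
t 2.07 pos [ 0.4807 -0.2272  0.1592] gap 0.0857 F [0.1 0.6 0.2] j [-0.62  0.29  2.38  1.75  0.18 -0.48]
delta mm [ 33.4 -10.2 -80.4] deg [ 0.07  0.58 -0.17] units t [ 0.167 -0.051 -0.402] r [ 0.0012  0.0097 -0.0028]
```

```bash
python3 -m handwheel '[{"tx":-0.02,"ty":0,"tz":-0.05,"rx":0,"ry":0.005,"rz":0,"fingers":1},{"tx":0,"ty":0,"tz":-0.03,"rx":0,"ry":0.004,"rz":0,"fingers":1},{"tx":0.02,"ty":-0.005,"tz":-0.05,"rx":0,"ry":0,"rz":0,"fingers":1},{"tx":0.02,"ty":-0.005,"tz":-0.05,"rx":0,"ry":0,"rz":0,"fingers":1},{"tx":0.02,"ty":-0.005,"tz":-0.05,"rx":0,"ry":0,"rz":0,"fingers":1}]' 40
python3 - <<'E'
from h import *
go(S(.05,-.001),tool(-n,-ey))
E
```

```text
t: 2.48
tool_pos: [0.4967, -0.2336, 0.1198]
tcp_rot: [-0.067, 0.863, -0.118, -0.486]
contact_force: [-0.2, 0.2, -0.8]
finger_gap: 0.0851
t 2.48 pos [ 0.4967 -0.2336  0.1198] gap 0.0851 F [-0.2  0.2 -0.8] j [-0.61  0.41  2.38  2.32  0.24 -1.06]
delta mm [ 17.5  -3.7 -41. ] deg [ 0.26  1.26 -0.33] units t [ 0.087 -0.019 -0.205] r [ 0.0044  0.021  -0.0056]
```

```bash
python3 -m handwheel '[{"tx":0.02,"ty":-0.005,"tz":-0.05,"rx":0.002,"ry":0.01,"rz":-0.003,"fingers":1},{"tx":0.02,"ty":-0.005,"tz":-0.05,"rx":0.002,"ry":0.01,"rz":-0.002,"fingers":1},{"tx":0.02,"ty":-0.004,"tz":-0.05,"rx":0,"ry":0,"rz":0,"fingers":1},{"tx":0,"ty":0,"tz":0,"rx":0,"ry":0,"rz":0,"fingers":1}]' 40
python3 - <<'E'
from h import *
go(S(.05,-.001),tool(-n,-ey))
cv2.imwrite("pics/e2.png",cv2.resize(viewer.snapshot("scene")[150:270,280:440,::-1],None,fx=4.5,fy=4.5,interpolation=cv2.INTER_CUBIC))
E
```

```text
t: 2.82
tool_pos: [0.5172, -0.2396, 0.094]
tcp_rot: [-0.069, 0.862, -0.119, -0.487]
contact_force: [-0.9, 0.7, 0.5]
finger_gap: 0.0855
t 2.82 pos [ 0.5172 -0.2396  0.094 ] gap 0.0855 F [-0.9  0.7  0.5] j [-0.59  0.48  2.35  2.47  0.27 -1.19]
delta mm [ -3.1   2.2 -15.2] deg [ 0.1   1.08 -0.15] units t [-0.015  0.011 -0.076] r [ 0.0017  0.0181 -0.0024]
```

View pics/e2.png

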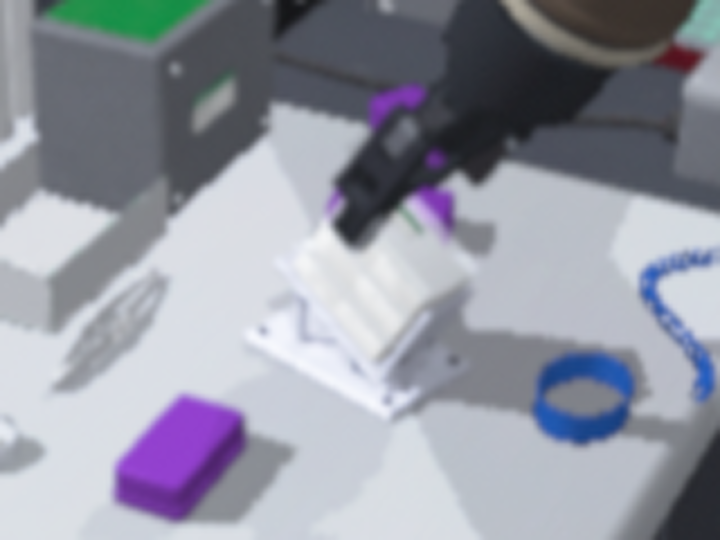

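```bash
python3 -m handwheel '[{"tx":-0.015,"ty":0.01,"tz":-0.04,"rx":0,"ry":0.01,"rz":0,"fingers":1},{"tx":0,"ty":0,"tz":-0.03,"rx":0,"ry":0.008,"rz":0,"fingers":1},{"tx":0,"ty":0,"tz":0,"rx":0,"ry":0,"rz":0,"fingers":1}]' 40
python3 - <<'E'
from h import *
go(S(.05,-.001),tool(-n,-ey))
E
```

```text
t: 3.12
tool_pos: [0.5167, -0.2387, 0.084]
tcp_rot: [-0.068, 0.86, -0.12, -0.492]
contact_force: [0.8, 0.4, 0.3]
finger_gap: 0.0854
t 3.12 pos [ 0.5167 -0.2387  0.084 ] gap 0.0854 F [0.8 0.4 0.3] j [-0.59  0.5   2.35  2.53  0.27 -1.24]
delta mm [-2.6  1.3 -5.2] deg [ 0.15  0.44 -0.18] units t [-0.013  0.007 -0.026] r [ 0.0025  0.0074 -0.003 ]
```

```bash
python3 -m handwheel '[{"tx":-0.013,"ty":0.007,"tz":-0.026,"rx":0.002,"ry":0.007,"rz":-0.003,"fingers":1},{"tx":-0.007,"ty":0.003,"tz":-0.01,"rx":0,"ry":0.002,"rz":0,"fingers":1},{"tx":0,"ty":0,"tz":0,"rx":0,"ry":0,"rz":0,"fingers":1}]' 40
python3 - <<'E'
from h import *
go(S(.05,-.001),tool(-n,-ey))
cv2.imwrite("pics/e3.png",cv2.resize(viewer.snapshot("scene")[150:270,280:440,::-1],None,fx=4.5,fy=4.5,interpolation=cv2.INTER_CUBIC))
cv2.imwrite("pics/e4.png",cv2.resize(viewer.snapshot("top")[180:280,270:400,::-1],None,fx=5.5,fy=5.5,interpolation=cv2.INTER_CUBIC))
E
```

```text
t: 3.37
tool_pos: [0.5136, -0.237, 0.0784]
tcp_rot: [-0.069, 0.858, -0.121, -0.494]
contact_force: [-0.1, 0.3, 0.2]
finger_gap: 0.0851
t 3.37 pos [ 0.5136 -0.237   0.0784] gap 0.0851 F [-0.1  0.3  0.2] j [-0.59  0.51  2.36  2.56  0.28 -1.27]
delta mm [ 0.6 -0.4  0.5] deg [ 0.06  0.08 -0.01] units t [ 0.003 -0.002  0.002] r [ 0.0009  0.0013 -0.0001]
```

View pics/e3.png

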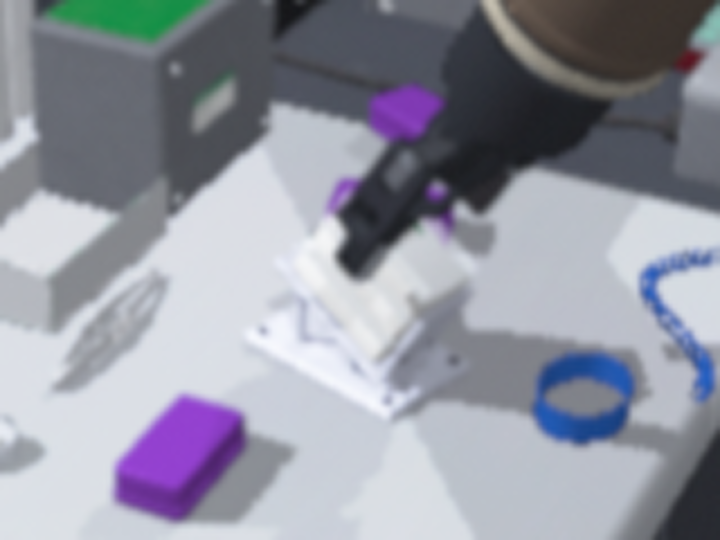

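View pics/e4.png

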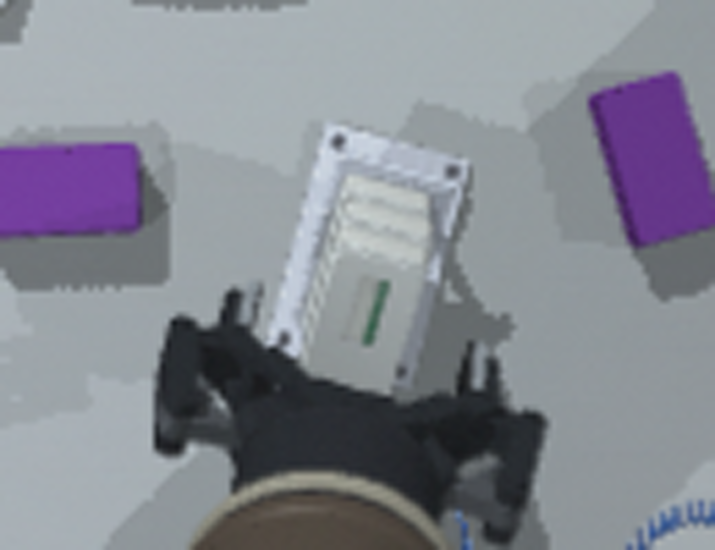

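```bash
python3 -m handwheel '[{"tx":0.003,"ty":-0.002,"tz":0.002,"rx":0,"ry":0,"rz":0,"fingers":0.55},{"tx":0,"ty":0,"tz":0,"rx":0,"ry":0,"rz":0,"fingers":0.55},{"tx":0,"ty":0,"tz":0,"rx":0,"ry":0,"rz":0,"fingers":0.55},{"tx":0,"ty":0,"tz":0,"rx":0,"ry":0,"rz":0,"fingers":0.55},{"tx":0,"ty":0,"tz":0,"rx":0,"ry":0,"rz":0,"fingers":0.55}]' 40
python3 - <<'E'
from h import *
go(S(.05,-.001),tool(-n,-ey))
cv2.imwrite("pics/e5.png",cv2.resize(viewer.snapshot("scene")[180:250,320:400,::-1],None,fx=8,fy=8,interpolation=cv2.INTER_CUBIC))
E
```

```text
t: 3.88
tool_pos: [0.5147, -0.2376, 0.0795]
tcp_rot: [-0.069, 0.858, -0.121, -0.494]
contact_force: [0.4, -0.6, 0.7]
finger_gap: 0.0469
t 3.88 pos [ 0.5147 -0.2376  0.0795] gap 0.0469 F [ 0.4 -0.6  0.7] j [-0.59  0.51  2.35  2.55  0.28 -1.27]
delta mm [-0.5  0.2 -0.7] deg [ 0.07  0.14 -0.01] units t [-0.003  0.001 -0.003] r [ 0.0012  0.0024 -0.0001]
```

View pics/e5.png

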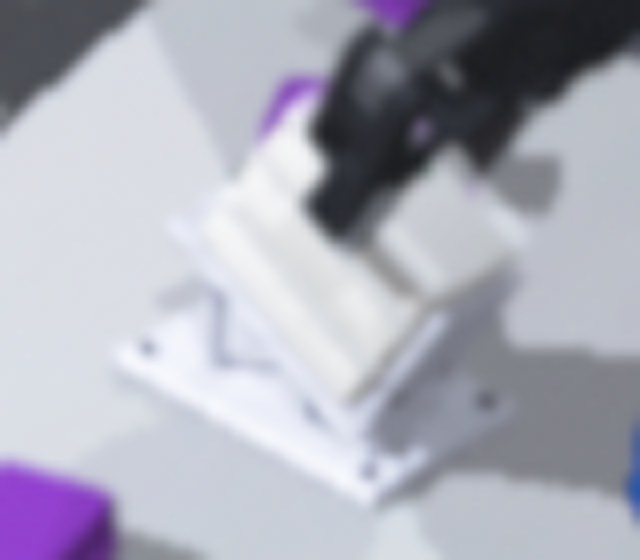

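Run:
```python
from h import *
s=monitor.read_state();p=s["tool_pos"]
for h in(-.002,0,.002,.004):
  P=[p+h*n+a*u+b*ey for a,b in((-.011,.0235),(.011,.0235),(.011,.035),(-.011,.035))]
  print(h,((proj("scene",P)-(320,180)+.5)*8-.5).round(0).tolist())
P=[S(.044,a,.02) for a in(-.011,.011)];print(((proj("scene",P)-(320,180)+.5)*8-.5).round(0).tolist())
```

```text
-0.002 [[347.0, 267.0], [298.0, 209.0], [271.0, 224.0], [320.0, 283.0]]
0 [[350.0, 264.0], [301.0, 205.0], [273.0, 220.0], [323.0, 279.0]]
0.002 [[353.0, 260.0], [304.0, 201.0], [276.0, 216.0], [326.0, 275.0]]
0.004 [[356.0, 256.0], [307.0, 197.0], [279.0, 213.0], [329.0, 272.0]]
[[349.0, 270.0], [300.0, 212.0]]
```

```bash
python3 -m handwheel '[{"tx":0.003,"ty":-0.001,"tz":-0.011,"rx":0,"ry":0,"rz":0,"fingers":0.55},{"tx":0,"ty":0,"tz":0,"rx":0,"ry":0,"rz":0,"fingers":0.3},{"tx":0,"ty":0,"tz":0,"rx":0,"ry":0,"rz":0,"fingers":0.3},{"tx":0,"ty":0,"tz":0,"rx":0,"ry":0,"rz":0,"fingers":0.3},{"tx":0,"ty":0,"tz":0,"rx":0,"ry":0,"rz":0,"fingers":0.3}]' 40
python3 - <<'E'
from h import *
go(S(.0485,-.001),tool(-n,-ey))
E
```

```text
t: 4.35
tool_pos: [0.5153, -0.2379, 0.0773]
tcp_rot: [-0.069, 0.858, -0.121, -0.494]
contact_force: [-1.7, -0.4, 2.5]
finger_gap: 0.038
t 4.35 pos [ 0.5153 -0.2379  0.0773] gap 0.0380 F [-1.7 -0.4  2.5] j [-0.59  0.52  2.35  2.57  0.28 -1.28]
delta mm [-0.4  0.3  0.2] deg [0.08 0.18 0.01] units t [-0.002  0.001  0.001] r [0.0014 0.0029 0.0002]
```

```bash
echo "G1 0.5153,-0.2379,0.0773 quat -0.069,0.858,-0.121,-0.494" > notes; python3 -m handwheel '[{"tx":0,"ty":0,"tz":0,"rx":0,"ry":0,"rz":0,"fingers":0.3},{"tx":-0.01,"ty":0.003,"tz":0.02,"rx":0,"ry":0,"rz":0,"fingers":0.3},{"tx":-0.02,"ty":0.006,"tz":0.04,"rx":0,"ry":0,"rz":0,"fingers":0.3},{"tx":-0.03,"ty":0.008,"tz":0.06,"rx":0,"ry":0,"rz":0,"fingers":0.3},{"tx":-0.03,"ty":0.008,"tz":0.06,"rx":0,"ry":0,"rz":0,"fingers":0.3},{"tx":0,"ty":0,"tz":0,"rx":0,"ry":0,"rz":0,"fingers":0.3}]' 50
python3 - <<'E'
from h import *
go(S(.0485,-.001),tool(-n,-ey))
cv2.imwrite("pics/e6.png",cv2.resize(viewer.snapshot("scene")[150:270,280:440,::-1],None,fx=4.5,fy=4.5,interpolation=cv2.INTER_CUBIC))
E
```

```text
t: 4.85
tool_pos: [0.4953, -0.2322, 0.1136]
tcp_rot: [-0.069, 0.857, -0.121, -0.495]
contact_force: [1.1, -0.9, -0.4]
finger_gap: 0.0379
t 4.85 pos [ 0.4953 -0.2322  0.1136] gap 0.0379 F [ 1.1 -0.9 -0.4] j [-0.6   0.41  2.37  2.31  0.22 -1.04]
delta mm [ 19.5  -5.3 -36.1] deg [ 0.02 -0.02  0.03] units t [ 0.098 -0.027 -0.18 ] r [ 0.0004 -0.0003  0.0005]
```

View pics/e6.png

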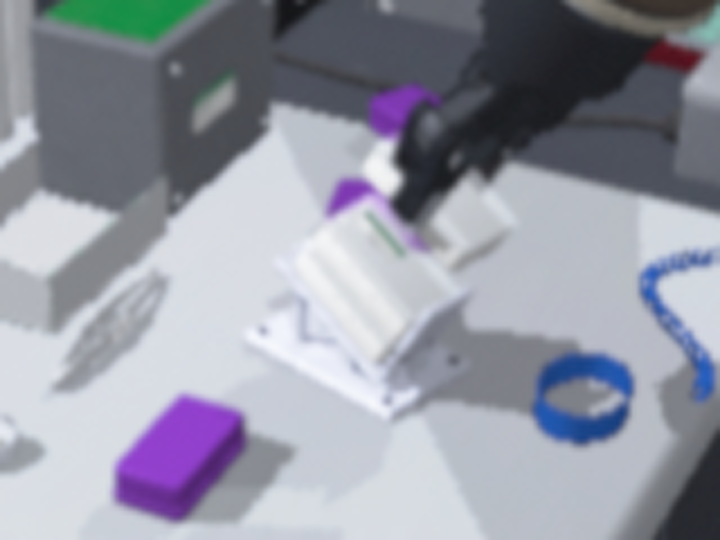

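```bash
python3 -m handwheel '[{"tx":-0.03,"ty":0.01,"tz":0.08,"rx":0,"ry":0,"rz":0,"fingers":0.3},{"tx":-0.02,"ty":0.02,"tz":0.1,"rx":0,"ry":0,"rz":0,"fingers":0.3},{"tx":0,"ty":0.03,"tz":0.1,"rx":0,"ry":0,"rz":0,"fingers":0.3},{"tx":0,"ty":0.03,"tz":0.1,"rx":0.01,"ry":0.03,"rz":0,"fingers":0.3},{"tx":0,"ty":0.05,"tz":0.08,"rx":0.02,"ry":0.06,"rz":0,"fingers":0.3},{"tx":0,"ty":0.08,"tz":0,"rx":0.02,"ry":0.08,"rz":0,"fingers":0.3},{"tx":0,"ty":0.08,"tz":0,"rx":0.02,"ry":0.08,"rz":0,"fingers":0.3},{"tx":0,"ty":0.08,"tz":0,"rx":0.02,"ry":0.08,"rz":0,"fingers":0.3}]' 50
cat >> h.py <<'E'
def V(yaw): 
    y=np.radians(yaw); return tool(-ez,-np.array([-np.sin(y),np.cos(y),0]))
E
python3 - <<'E'
from h import *
go((.485,-.075,.05),V(-16))
E
```

```text
t: 5.57
tool_pos: [0.4979, -0.1919, 0.1576]
tcp_rot: [-0.089, 0.843, -0.094, -0.523]
contact_force: [0.2, 0.6, -0.7]
finger_gap: 0.038
t 5.57 pos [ 0.4979 -0.1919  0.1576] gap 0.0380 F [ 0.2  0.6 -0.7] j [-0.54  0.29  2.31  0.97  0.21  0.37]
delta mm [ -12.9  116.9 -107.6] deg [ 4.03 25.83 -0.76] units t [-0.064  0.584 -0.538] r [ 0.0671  0.4305 -0.0127]
```

```bash
python3 -m handwheel '[{"tx":0,"ty":0.08,"tz":0.08,"rx":0.015,"ry":0.1,"rz":0,"fingers":0.3},{"tx":0,"ty":0.1,"tz":0.04,"rx":0.015,"ry":0.1,"rz":0,"fingers":0.3},{"tx":0,"ty":0.1,"tz":0,"rx":0.015,"ry":0.1,"rz":0,"fingers":0.3},{"tx":-0.02,"ty":0.1,"tz":0,"rx":0.015,"ry":0.1,"rz":0,"fingers":0.3},{"tx":-0.02,"ty":0.1,"tz":0,"rx":0.015,"ry":0.1,"rz":0,"fingers":0.3},{"tx":-0.02,"ty":0.08,"tz":0,"rx":0,"ry":0,"rz":0,"fingers":0.3}]' 50
python3 - <<'E'
from h import *
go((.485,-.075,.05),V(-16))
E
```

```text
t: 6.07
tool_pos: [0.5002, -0.1111, 0.163]
tcp_rot: [-0.109, 0.774, -0.069, -0.62]
contact_force: [0.3, -0.3, -1.0]
finger_gap: 0.0381
t 6.07 pos [ 0.5002 -0.1111  0.163 ] gap 0.0381 F [ 0.3 -0.3 -1. ] j [-0.35  0.3   2.15  0.22  0.5   1.29]
delta mm [ -15.2   36.1 -113. ] deg [-1.49 12.86 -1.49] units t [-0.076  0.181 -0.565] r [-0.0248  0.2144 -0.0248]
```

```bash
python3 -m handwheel '[{"tx":-0.03,"ty":0.08,"tz":-0.05,"rx":-0.01,"ry":0.1,"rz":-0.01,"fingers":0.3},{"tx":-0.03,"ty":0.07,"tz":-0.1,"rx":-0.01,"ry":0.1,"rz":-0.01,"fingers":0.3},{"tx":-0.02,"ty":0.05,"tz":-0.12,"rx":-0.005,"ry":0.04,"rz":-0.005,"fingers":0.3},{"tx":0,"ty":0,"tz":-0.12,"rx":0,"ry":0,"rz":0,"fingers":0.3},{"tx":0,"ty":0,"tz":-0.06,"rx":0,"ry":0,"rz":0,"fingers":0.3}]' 50
python3 - <<'E'
from h import *
go((.485,-.075,.015),V(-16))
E
```

```text
t: 6.48
tool_pos: [0.485, -0.065, 0.0708]
tcp_rot: [0.098, -0.69, 0.095, 0.71]
contact_force: [-1.3, 0.4, -1.0]
finger_gap: 0.0381
t 6.48 pos [ 0.485  -0.065   0.0708] gap 0.0381 F [-1.3  0.4 -1. ] j [-0.2   0.51  2.08  0.    0.58  1.65]
delta mm [  0.  -10.  -55.8] deg [-0.41 -1.57 -0.33] units t [ 0.    -0.05  -0.279] r [-0.0068 -0.0262 -0.0055]
```

```bash
python3 -m handwheel '[{"tx":0,"ty":-0.03,"tz":-0.08,"rx":-0.005,"ry":-0.015,"rz":-0.004,"fingers":0.3},{"tx":0,"ty":-0.02,"tz":-0.08,"rx":-0.003,"ry":-0.012,"rz":-0.003,"fingers":0.3},{"tx":0,"ty":0,"tz":-0.07,"rx":0,"ry":0,"rz":0,"fingers":0.3},{"tx":0,"ty":0,"tz":-0.03,"rx":0,"ry":0,"rz":0,"fingers":0.3},{"tx":0,"ty":0,"tz":0,"rx":0,"ry":0,"rz":0,"fingers":0.3}]' 50
python3 - <<'E'
from h import *
go((.485,-.075,.006),V(-16))
cv2.imwrite("pics/f1.png",cv2.resize(viewer.snapshot("scene")[200:320,230:390,::-1],None,fx=4.5,fy=4.5,interpolation=cv2.INTER_CUBIC))
E
```

```text
t: 6.9
tool_pos: [0.4819, -0.0705, 0.0099]
tcp_rot: [0.1, -0.696, 0.095, 0.704]
contact_force: [-0.3, -0.5, -0.3]
finger_gap: 0.038
t 6.90 pos [ 0.4819 -0.0705  0.0099] gap 0.0380 F [-0.3 -0.5 -0.3] j [-0.21  0.62  2.12  0.01  0.41  1.62]
delta mm [ 3.1 -4.5 -3.9] deg [-0.43 -0.61 -0.14] units t [ 0.016 -0.022 -0.019] r [-0.0072 -0.0101 -0.0023]
```

View pics/f1.png

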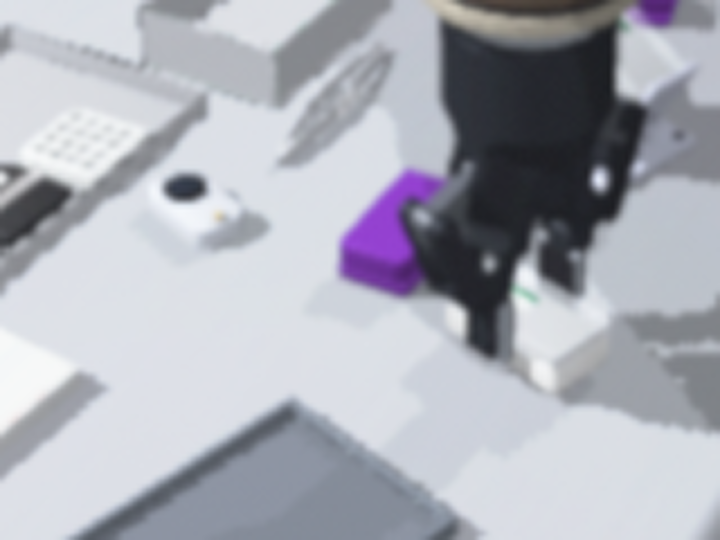

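```bash
python3 -m handwheel '[{"tx":0,"ty":0,"tz":-0.01,"rx":-0.009,"ry":-0.013,"rz":-0.002,"fingers":0.3},{"tx":0,"ty":0,"tz":-0.01,"rx":0,"ry":0,"rz":0,"fingers":0.3},{"tx":0,"ty":0,"tz":0,"rx":0,"ry":0,"rz":0,"fingers":0.3}]' 50;  python3 - <<'E'
from h import *
go((.485,-.075,.006),V(-16))
E
python3 -m handwheel '[{"tx":0,"ty":0,"tz":-0.007,"rx":0,"ry":0,"rz":0,"fingers":0.3},{"tx":0,"ty":0,"tz":0,"rx":0,"ry":0,"rz":0,"fingers":0.3}]' 50
```

```text
t: 7.2
tool_pos: [0.4829, -0.0703, 0.0074]
tcp_rot: [-0.098, 0.702, -0.098, -0.699]
contact_force: [0.3, -0.2, -0.2]
finger_gap: 0.0381
t 7.20 pos [ 0.4829 -0.0703  0.0074] gap 0.0381 F [ 0.3 -0.2 -0.2] j [-0.21  0.62  2.13 -0.    0.38  1.64]
delta mm [ 2.1 -4.7 -1.4] deg [ 0.06  0.21 -0.04] units t [ 0.011 -0.024 -0.007] r [ 0.001   0.0035 -0.0006]
t: 7.37
tool_pos: [0.4837, -0.0702, 0.0069]
tcp_rot: [-0.098, 0.702, -0.098, -0.699]
contact_force: [-0.3, 0.1, -0.7]
finger_gap: 0.0377
```

```bash
python3 -m handwheel '[{"tx":0,"ty":0,"tz":-0.01,"rx":0,"ry":0,"rz":0,"fingers":0.3},{"tx":0,"ty":0,"tz":-0.006,"rx":0,"ry":0,"rz":0,"fingers":0.3},{"tx":0,"ty":0,"tz":0,"rx":0,"ry":0,"rz":0,"fingers":0.3}]' 50; python3 -m handwheel '[{"tx":0,"ty":0,"tz":-0.006,"rx":0,"ry":0,"rz":0,"fingers":0.3},{"tx":0,"ty":0,"tz":0,"rx":0,"ry":0,"rz":0,"fingers":0.3}]' 50
```

```text
t: 7.62
tool_pos: [0.4846, -0.0704, 0.0043]
tcp_rot: [-0.098, 0.702, -0.098, -0.698]
contact_force: [-0.1, -0.4, -1.4]
finger_gap: 0.0378
t: 7.78
tool_pos: [0.4848, -0.0705, 0.0035]
tcp_rot: [-0.098, 0.703, -0.098, -0.698]
contact_force: [-2.2, -0.2, 0.8]
finger_gap: 0.0378
```

```bash
for i in 1 2; do python3 -m handwheel '[{"tx":0,"ty":0,"tz":-0.006,"rx":0,"ry":0,"rz":0,"fingers":0.3},{"tx":0,"ty":0,"tz":0,"rx":0,"ry":0,"rz":0,"fingers":0.3}]' 50; done
python3 - <<'E'
from h import *
go((.485,-.075,.003),V(-16))
cv2.imwrite("pics/f2.png",cv2.resize(viewer.snapshot("scene")[250:310,300:380,::-1],None,fx=9,fy=9,interpolation=cv2.INTER_CUBIC))
E
```

```text
t: 7.95
tool_pos: [0.4849, -0.0705, 0.0038]
tcp_rot: [-0.098, 0.703, -0.098, -0.698]
contact_force: [1.2, -0.2, -1.2]
finger_gap: 0.0377
t: 8.12
tool_pos: [0.4851, -0.0705, 0.0036]
tcp_rot: [-0.098, 0.703, -0.098, -0.697]
contact_force: [1.2, 0.7, -1.1]
finger_gap: 0.0378
t 8.12 pos [ 0.4851 -0.0705  0.0036] gap 0.0378 F [ 1.2  0.7 -1.1] j [-0.21  0.63  2.13  0.    0.37  1.64]
delta mm [-0.1 -4.5 -0.6] deg [ 0.06  0.46 -0.05] units t [-0.    -0.022 -0.003] r [ 0.001   0.0077 -0.0009]
```

View pics/f2.png

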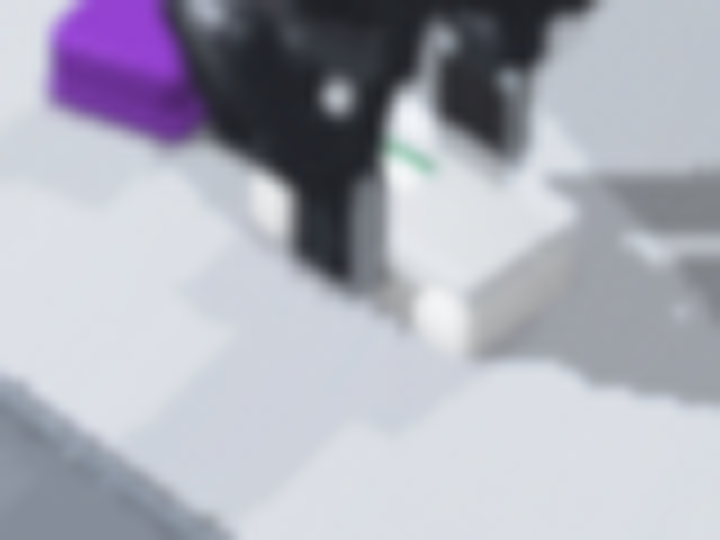

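```bash
echo "R1 release/regrasp top: 0.4851 -0.0705 .0036 quat -.098 .703 -.098 -.697" >> notes; python3 -m handwheel '[{"tx":0,"ty":0,"tz":0,"rx":0,"ry":0,"rz":0,"fingers":0.5},{"tx":0,"ty":0,"tz":0,"rx":0,"ry":0,"rz":0,"fingers":0.6},{"tx":0,"ty":0,"tz":0,"rx":0,"ry":0,"rz":0,"fingers":0.65},{"tx":0,"ty":0,"tz":0,"rx":0,"ry":0,"rz":0,"fingers":0.65},{"tx":0,"ty":0,"tz":0.03,"rx":0,"ry":0,"rz":0,"fingers":0.65},{"tx":0,"ty":0,"tz":0.06,"rx":0,"ry":0,"rz":0,"fingers":0.65},{"tx":0,"ty":0,"tz":0.1,"rx":0,"ry":0,"rz":0,"fingers":0.65},{"tx":0,"ty":0,"tz":0.15,"rx":0,"ry":0,"rz":0,"fingers":0.65},{"tx":0,"ty":0,"tz":0.2,"rx":0,"ry":0,"rz":0,"fingers":0.65}]' 50
python3 - <<'E'
from h import *
go(S(.0265+.1,-.001),tool(-n,-ey))
E
```

```text
t: 8.92
tool_pos: [0.4798, -0.0696, 0.1089]
tcp_rot: [0.099, -0.698, 0.098, 0.702]
contact_force: [1.1, -0.4, -0.7]
finger_gap: 0.0551
t 8.92 pos [ 0.4798 -0.0696  0.1089] gap 0.0551 F [ 1.1 -0.4 -0.7] j [-0.21  0.43  2.08  0.    0.63  1.64]
delta mm [  -2.5 -157.3   36.1] deg [ -8.36 -29.15  -0.04] units t [-0.012 -0.786  0.181] r [-0.1394 -0.4858 -0.0007]
```

```bash
python3 -m handwheel '[{"tx":0,"ty":-0.05,"tz":0.15,"rx":0,"ry":0,"rz":0,"fingers":0.8},{"tx":0,"ty":-0.1,"tz":0.1,"rx":-0.025,"ry":-0.1,"rz":0,"fingers":0.8},{"tx":0,"ty":-0.15,"tz":0.05,"rx":-0.025,"ry":-0.1,"rz":0,"fingers":0.8},{"tx":0,"ty":-0.15,"tz":0.05,"rx":-0.025,"ry":-0.1,"rz":0,"fingers":0.8},{"tx":0,"ty":-0.15,"tz":0.0,"rx":-0.03,"ry":-0.1,"rz":0,"fingers":0.8},{"tx":0,"ty":-0.15,"tz":0,"rx":-0.03,"ry":-0.1,"rz":0,"fingers":0.8},{"tx":0,"ty":-0.1,"tz":0,"rx":0,"ry":0,"rz":0,"fingers":0.8}]' 50
python3 - <<'E'
from h import *
im=viewer.snapshot("top")[:,:,::-1]
cv2.imwrite("pics/f3.png",cv2.resize(im[190:290,200:360],None,fx=4.5,fy=4.5,interpolation=cv2.INTER_CUBIC))
go(S(.0265+.1,-.001),tool(-n,-ey))
E
```

```text
t: 9.5
tool_pos: [0.4864, -0.1928, 0.1907]
tcp_rot: [-0.083, 0.833, -0.099, -0.538]
contact_force: [0.4, 0.5, -0.8]
finger_gap: 0.0685
t 9.55 pos [ 0.4879 -0.1967  0.1916] gap 0.0679 F [ 2.8 -1.4  0.6] j [-0.54  0.22  2.26  0.49  0.3   0.85]
delta mm [-10.6 -30.1 -46.5] deg [-3.23 -5.21 -1.32] units t [-0.053 -0.15  -0.233] r [-0.0538 -0.0869 -0.022 ]
```

View pics/f3.png

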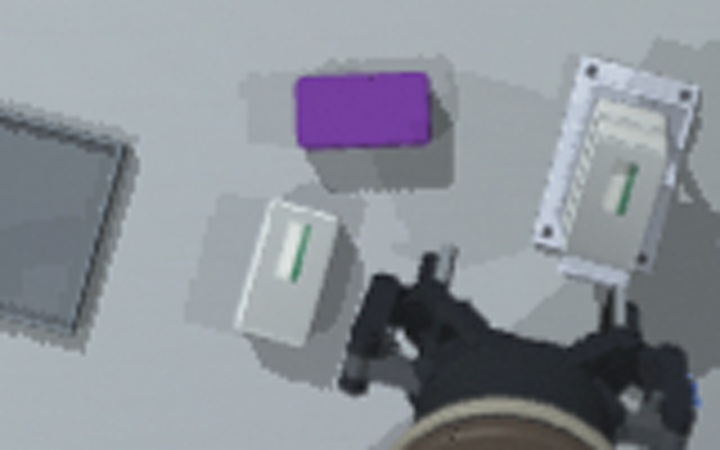

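```bash
python3 - <<'E'
from h import *
P=plane("top",crop([(275,200),(340,222),(305,345),(238,328)],(200,190),4.5),.022);c=P.mean(0);print(P.round(4),c.round(4))
g=np.array([.4851,-.0705,0]);print("center rel TCP along ex,ey",((c-g)@ex).round(4),((c-g)@ey).round(4))
G1=np.array([.5153,-.2379,.0773]);d=G1-S(0);print("G1 in h,a,b",d@n,d@u,d@ey)
M=G1-.022*n;print("M",M.round(4)); go(M+.07*n,tool(-n,-ey))
E
python3 -m handwheel '[{"tx":-0.01,"ty":-0.07,"tz":0,"rx":-0.03,"ry":-0.05,"rz":-0.01,"fingers":0.8},{"tx":0,"ty":-0.07,"tz":-0.03,"rx":-0.03,"ry":-0.05,"rz":-0.01,"fingers":0.8},{"tx":0,"ty":-0.06,"tz":-0.06,"rx":0,"ry":0,"rz":0,"fingers":0.8},{"tx":0,"ty":-0.03,"tz":-0.06,"rx":0,"ry":0,"rz":0,"fingers":0.8}]'
python3 - <<'E'
from h import *
M=np.array([.5153,-.2379,.0773])-.022*n; go(M+.07*n,tool(-n,-ey))
E
```

```text
[[ 0.5226 -0.0639  0.022 ]
 [ 0.5106 -0.0977  0.022 ]
 [ 0.4472 -0.079   0.022 ]
 [ 0.4566 -0.0443  0.022 ]] [ 0.4842 -0.0712  0.022 ]
center rel TCP along ex,ey -0.0006 -0.0009
G1 in h,a,b 0.0480674033910652 -0.0006551850388469838 -0.00018827813966999524
M [ 0.5259 -0.2409  0.0582]
t 9.55 pos [ 0.4879 -0.1967  0.1916] gap 0.0679 F [ 2.8 -1.4  0.6] j [-0.54  0.22  2.26  0.49  0.3   0.85]
delta mm [  4.3 -34.5 -72.7] deg [-3.23 -5.21 -1.32] units t [ 0.021 -0.173 -0.364] r [-0.0538 -0.0869 -0.022 ]
t: 9.88
tool_pos: [0.4904, -0.2268, 0.1686]
tcp_rot: [-0.076, 0.852, -0.107, -0.507]
contact_force: [0.3, -0.2, 0.4]
finger_gap: 0.0684
t 9.88 pos [ 0.4904 -0.2268  0.1686] gap 0.0684 F [ 0.3 -0.2  0.4] j [-0.62  0.28  2.31  1.11  0.2   0.16]
delta mm [  1.8  -4.5 -49.8] deg [-1.64 -1.35 -1.02] units t [ 0.009 -0.022 -0.249] r [-0.0273 -0.0225 -0.017 ]
```

```bash
python3 -m handwheel '[{"tx":0,"ty":-0.02,"tz":-0.08,"rx":-0.015,"ry":-0.012,"rz":-0.01,"fingers":0.8},{"tx":0,"ty":-0.015,"tz":-0.08,"rx":-0.015,"ry":-0.012,"rz":-0.01,"fingers":0.8},{"tx":0,"ty":-0.01,"tz":-0.08,"rx":0,"ry":0,"rz":0,"fingers":0.8},{"tx":0,"ty":0,"tz":-0.06,"rx":0,"ry":0,"rz":0,"fingers":0.8},{"tx":0,"ty":0,"tz":-0.04,"rx":0,"ry":0,"rz":0,"fingers":0.8}]'
python3 - <<'E'
from h import *
M=np.array([.5153,-.2379,.0773])-.022*n; go(M,tool(-n,-ey))
E
```

```text
t: 10.3
tool_pos: [0.4945, -0.2286, 0.129]
tcp_rot: [-0.075, 0.857, -0.109, -0.498]
contact_force: [-0.2, -0.1, 0.7]
finger_gap: 0.0684
t 10.30 pos [ 0.4945 -0.2286  0.129 ] gap 0.0684 F [-0.2 -0.1  0.7] j [-0.62  0.37  2.36  1.94  0.2  -0.68]
delta mm [ 31.4 -12.3 -70.7] deg [-1.26 -0.11 -0.8 ] units t [ 0.157 -0.062 -0.354] r [-0.0209 -0.0018 -0.0133]
```

```bash
python3 -m handwheel '[{"tx":0.02,"ty":-0.018,"tz":-0.06,"rx":-0.01,"ry":0,"rz":-0.008,"fingers":0.8},{"tx":0.025,"ty":-0.015,"tz":-0.06,"rx":-0.01,"ry":0,"rz":-0.007,"fingers":0.8},{"tx":0.025,"ty":-0.01,"tz":-0.06,"rx":0,"ry":0,"rz":0,"fingers":0.8},{"tx":0.025,"ty":-0.007,"tz":-0.06,"rx":0,"ry":0,"rz":0,"fingers":0.8},{"tx":0.025,"ty":-0.007,"tz":-0.06,"rx":0,"ry":0,"rz":0,"fingers":0.8}]'
python3 - <<'E'
from h import *
M=np.array([.5153,-.2379,.0773])-.022*n; go(M,tool(-n,-ey))
E
```

```text
t: 10.72
tool_pos: [0.5192, -0.24, 0.0748]
tcp_rot: [-0.07, 0.859, -0.12, -0.493]
contact_force: [0.9, 0.1, -0.5]
finger_gap: 0.0681
t 10.72 pos [ 0.5192 -0.24    0.0748] gap 0.0681 F [ 0.9  0.1 -0.5] j [-0.59  0.53  2.35  2.55  0.28 -1.27]
delta mm [  6.7  -1.  -16.6] deg [-0.08  0.3  -0.03] units t [ 0.033 -0.005 -0.083] r [-0.0013  0.0049 -0.0005]
```

```bash
python3 -m handwheel '[{"tx":0.02,"ty":-0.003,"tz":-0.045,"rx":-0.001,"ry":0.004,"rz":0,"fingers":0.7},{"tx":0.013,"ty":-0.002,"tz":-0.04,"rx":0,"ry":0,"rz":0,"fingers":0.6},{"tx":0,"ty":0,"tz":0,"rx":0,"ry":0,"rz":0,"fingers":0.6}]'
python3 - <<'E'
from h import *
M=np.array([.5153,-.2379,.0773])-.022*n; go(M,tool(-n,-ey))
E
```

```text
t: 10.97
tool_pos: [0.5278, -0.2416, 0.0564]
tcp_rot: [-0.069, 0.858, -0.12, -0.494]
contact_force: [-1.1, 0.1, -0.4]
finger_gap: 0.0514
t 10.97 pos [ 0.5278 -0.2416  0.0564] gap 0.0514 F [-1.1  0.1 -0.4] j [-0.58  0.58  2.33  2.64  0.31 -1.35]
delta mm [-1.9  0.7  1.9] deg [ 0.02  0.18 -0.03] units t [-0.01   0.003  0.009] r [ 0.0004  0.0029 -0.0005]
```

```bash
python3 -m handwheel '[{"tx":-0.01,"ty":0.003,"tz":0.012,"rx":0,"ry":0.003,"rz":0,"fingers":0.6},{"tx":-0.002,"ty":0,"tz":0.003,"rx":0,"ry":0,"rz":0,"fingers":0.6},{"tx":0,"ty":0,"tz":0,"rx":0,"ry":0,"rz":0,"fingers":0.6}]'
python3 - <<'E'
from h import *
M=np.array([.5153,-.2379,.0773])-.022*n; go(M,tool(-n,-ey))
cv2.imwrite("pics/g1.png",cv2.resize(viewer.snapshot("scene")[180:250,320:400,::-1],None,fx=8,fy=8,interpolation=cv2.INTER_CUBIC))
E
```

```text
t: 11.22
tool_pos: [0.5256, -0.2409, 0.0607]
tcp_rot: [-0.069, 0.858, -0.12, -0.495]
contact_force: [0.1, 0.0, -1.0]
finger_gap: 0.0515
t 11.22 pos [ 0.5256 -0.2409  0.0607] gap 0.0515 F [ 0.1  0.  -1. ] j [-0.58  0.56  2.34  2.62  0.3  -1.33]
delta mm [ 0.3 -0.  -2.4] deg [ 0.02  0.06 -0.05] units t [ 0.001 -0.    -0.012] r [ 0.0004  0.0009 -0.0008]
```

View pics/g1.png

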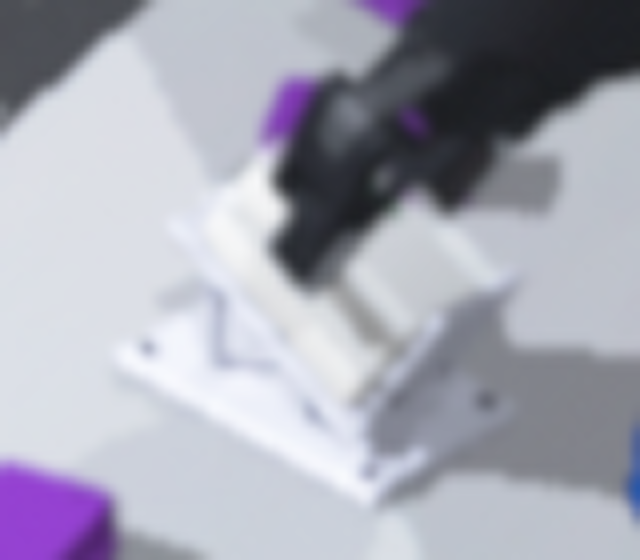

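```bash
python3 -m handwheel '[{"tx":0.001,"ty":0,"tz":-0.011,"rx":0,"ry":0,"rz":0,"fingers":0.55},{"tx":0,"ty":0,"tz":0,"rx":0,"ry":0,"rz":0,"fingers":0.5},{"tx":0,"ty":0,"tz":0,"rx":0,"ry":0,"rz":0,"fingers":0.3},{"tx":0,"ty":0,"tz":0,"rx":0,"ry":0,"rz":0,"fingers":0.3},{"tx":0,"ty":0,"tz":0,"rx":0,"ry":0,"rz":0,"fingers":0.3},{"tx":0,"ty":0,"tz":0,"rx":0,"ry":0,"rz":0,"fingers":0.3}]' 50
python3 - <<'E'
from h import *
M=np.array([.5153,-.2379,.0773])-.022*n; go(M,tool(-n,-ey))
E
```

```text
t: 11.77
tool_pos: [0.526, -0.2413, 0.0606]
tcp_rot: [-0.069, 0.859, -0.121, -0.493]
contact_force: [-0.3, -0.4, -0.2]
finger_gap: 0.038
t 11.77 pos [ 0.526  -0.2413  0.0606] gap 0.0380 F [-0.3 -0.4 -0.2] j [-0.58  0.57  2.34  2.63  0.31 -1.34]
delta mm [-0.1  0.4 -2.4] deg [ 0.12  0.22 -0.02] units t [-0.     0.002 -0.012] r [ 0.002   0.0037 -0.0004]
```

```bash
python3 -m handwheel '[{"tx":-0.01,"ty":0.003,"tz":0.02,"rx":0,"ry":0,"rz":0,"fingers":0.3},{"tx":-0.02,"ty":0.006,"tz":0.04,"rx":0,"ry":0,"rz":0,"fingers":0.3},{"tx":-0.03,"ty":0.008,"tz":0.06,"rx":0,"ry":0,"rz":0,"fingers":0.3},{"tx":-0.03,"ty":0.008,"tz":0.06,"rx":0,"ry":0,"rz":0,"fingers":0.3},{"tx":-0.03,"ty":0.008,"tz":0.06,"rx":0,"ry":0,"rz":0,"fingers":0.3},{"tx":-0.03,"ty":0.008,"tz":0.06,"rx":0,"ry":0,"rz":0,"fingers":0.3}]' 50
python3 - <<'E'
from h import *
go((.521,.0896,.05),V(-16))
cv2.imwrite("pics/g2.png",cv2.resize(viewer.snapshot("scene")[150:270,280:440,::-1],None,fx=4.5,fy=4.5,interpolation=cv2.INTER_CUBIC))
E
```

```text
t: 12.27
tool_pos: [0.4935, -0.2325, 0.1206]
tcp_rot: [-0.069, 0.857, -0.121, -0.495]
contact_force: [0.6, 0.6, -0.1]
finger_gap: 0.0378
t 12.27 pos [ 0.4935 -0.2325  0.1206] gap 0.0378 F [ 0.6  0.6 -0.1] j [-0.6   0.4   2.37  2.23  0.2  -0.96]
delta mm [ 27.5 322.1 -70.6] deg [ 8.31 28.79  0.  ] units t [ 0.138  1.61  -0.353] r [0.1385 0.4799 0.    ]
```

View pics/g2.png

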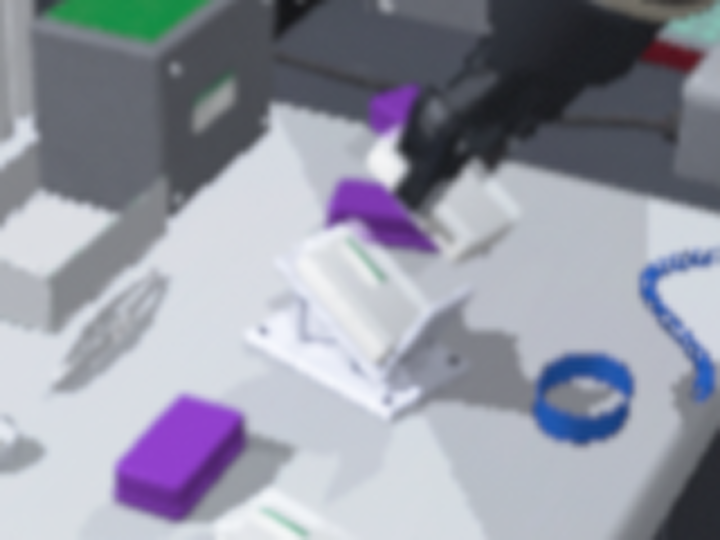

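```bash
python3 -m handwheel '[{"tx":-0.03,"ty":0.01,"tz":0.08,"rx":0,"ry":0,"rz":0,"fingers":0.3},{"tx":-0.02,"ty":0.02,"tz":0.1,"rx":0,"ry":0,"rz":0,"fingers":0.3},{"tx":0,"ty":0.03,"tz":0.1,"rx":0,"ry":0,"rz":0,"fingers":0.3},{"tx":0,"ty":0.03,"tz":0.1,"rx":0.01,"ry":0.03,"rz":0,"fingers":0.3},{"tx":0,"ty":0.05,"tz":0.1,"rx":0.02,"ry":0.06,"rz":0,"fingers":0.3},{"tx":0,"ty":0.08,"tz":0.05,"rx":0.02,"ry":0.08,"rz":0,"fingers":0.3},{"tx":0,"ty":0.08,"tz":0.05,"rx":0.02,"ry":0.08,"rz":0,"fingers":0.3},{"tx":0,"ty":0.08,"tz":0.05,"rx":0.02,"ry":0.08,"rz":0,"fingers":0.3},{"tx":0,"ty":0.08,"tz":0.05,"rx":0.015,"ry":0.1,"rz":0,"fingers":0.3},{"tx":0,"ty":0.1,"tz":0.04,"rx":0.015,"ry":0.1,"rz":0,"fingers":0.3},{"tx":0,"ty":0.12,"tz":0,"rx":0.015,"ry":0.1,"rz":0,"fingers":0.3},{"tx":0,"ty":0.15,"tz":0,"rx":0.01,"ry":0.05,"rz":0,"fingers":0.3}]' 50
python3 - <<'E'
from h import *
go((.521,.0896,.05),V(-16))
E
```

```text
t: 13.32
tool_pos: [0.5079, -0.131, 0.1797]
tcp_rot: [-0.103, 0.804, -0.072, -0.581]
contact_force: [0.3, 1.0, -0.5]
finger_gap: 0.0378
t 13.32 pos [ 0.5079 -0.131   0.1797] gap 0.0378 F [ 0.3  1.  -0.5] j [-0.4   0.26  2.19  0.32  0.42  1.15]
delta mm [  13.1  220.6 -129.7] deg [ 0.06 18.39 -1.57] units t [ 0.065  1.103 -0.649] r [ 0.001   0.3065 -0.0261]
```

```bash
python3 -m handwheel '[{"tx":0.01,"ty":0.15,"tz":0,"rx":0,"ry":0.1,"rz":-0.01,"fingers":0.3},{"tx":0.01,"ty":0.18,"tz":0,"rx":0,"ry":0.1,"rz":-0.01,"fingers":0.3},{"tx":0.01,"ty":0.18,"tz":0,"rx":0,"ry":0.1,"rz":-0.005,"fingers":0.3},{"tx":0.01,"ty":0.18,"tz":0,"rx":0,"ry":0,"rz":0,"fingers":0.3},{"tx":0.01,"ty":0.18,"tz":0,"rx":0,"ry":0,"rz":0,"fingers":0.3},{"tx":0.01,"ty":0.15,"tz":-0.05,"rx":0,"ry":0,"rz":0,"fingers":0.3},{"tx":0,"ty":0.08,"tz":-0.1,"rx":0,"ry":0,"rz":0,"fingers":0.3}]' 50
python3 - <<'E'
from h import *
go((.521,.0896,.05),V(-16))
E
```

```text
t: 13.9
tool_pos: [0.5218, 0.0809, 0.1523]
tcp_rot: [-0.102, 0.723, -0.09, -0.678]
contact_force: [1.6, -0.4, -0.7]
finger_gap: 0.0381
t 13.90 pos [0.5218 0.0809 0.1523] gap 0.0381 F [ 1.6 -0.4 -0.7] j [0.1  0.38 2.01 0.   0.68 1.94]
delta mm [  -0.8    8.7 -102.3] deg [-0.45  3.74 -0.37] units t [-0.004  0.044 -0.511] r [-0.0074  0.0624 -0.0061]
```

```bash
python3 -m handwheel '[{"tx":0,"ty":0.04,"tz":-0.1,"rx":-0.005,"ry":0.05,"rz":-0.005,"fingers":0.3},{"tx":0,"ty":0.02,"tz":-0.15,"rx":0,"ry":0.03,"rz":0,"fingers":0.3},{"tx":0,"ty":0.01,"tz":-0.15,"rx":0,"ry":0.005,"rz":0,"fingers":0.3},{"tx":0,"ty":0,"tz":-0.12,"rx":0,"ry":0,"rz":0,"fingers":0.3},{"tx":0,"ty":0,"tz":-0.05,"rx":0,"ry":0,"rz":0,"fingers":0.3},{"tx":0,"ty":0,"tz":0,"rx":0,"ry":0,"rz":0,"fingers":0.3}]' 50
python3 - <<'E'
from h import *
go((.521,.0896,.012),V(-16))
cv2.imwrite("pics/g3.png",cv2.resize(viewer.snapshot("top")[180:290,140:260,::-1],None,fx=5,fy=5,interpolation=cv2.INTER_CUBIC))
E
```

```text
t: 14.4
tool_pos: [0.5193, 0.1029, 0.0313]
tcp_rot: [0.096, -0.69, 0.095, 0.711]
contact_force: [-0.9, -0.4, 0.6]
finger_gap: 0.0376
t 14.40 pos [0.5193 0.1029 0.0313] gap 0.0376 F [-0.9 -0.4  0.6] j [0.13 0.62 2.   0.02 0.55 1.96]
delta mm [  1.7 -13.3 -19.3] deg [-0.32 -1.72 -0.55] units t [ 0.008 -0.066 -0.097] r [-0.0054 -0.0287 -0.0092]
```

View pics/g3.png

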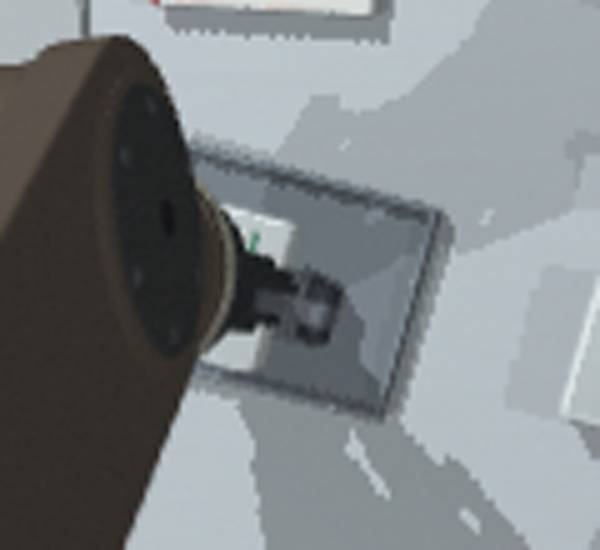

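Box is over the tray, about 13 mm to the left of centre. I'll correct that, level the tool, and lower.

```bash
python3 -m handwheel '[{"tx":0.005,"ty":-0.05,"tz":-0.02,"rx":-0.003,"ry":-0.018,"rz":-0.006,"fingers":0.3},{"tx":0.003,"ty":-0.025,"tz":-0.03,"rx":-0.003,"ry":-0.012,"rz":-0.004,"fingers":0.3},{"tx":0,"ty":0,"tz":-0.04,"rx":0,"ry":0,"rz":0,"fingers":0.3},{"tx":0,"ty":0,"tz":0,"rx":0,"ry":0,"rz":0,"fingers":0.3}]' 50
python3 - <<'E'
from h import *
go((.521,.0896,.010),V(-16))
E
```

```text
t: 14.78
tool_pos: [0.5236, 0.0873, 0.0184]
tcp_rot: [-0.1, 0.703, -0.099, -0.697]
contact_force: [-0.9, -1.3, -1.1]
finger_gap: 0.038
t 14.78 pos [0.5236 0.0873 0.0184] gap 0.0380 F [-0.9 -1.3 -1.1] j [ 0.11  0.63  2.03 -0.    0.47  1.96]
delta mm [-2.6  2.3 -8.4] deg [-0.02  0.46  0.11] units t [-0.013  0.011 -0.042] r [-0.0003  0.0076  0.0018]
```

```bash
python3 -m handwheel '[{"tx":-0.005,"ty":0.005,"tz":-0.02,"rx":0,"ry":0.006,"rz":0,"fingers":0.3},{"tx":0,"ty":0,"tz":-0.01,"rx":0,"ry":0,"rz":0,"fingers":0.3},{"tx":0,"ty":0,"tz":0,"rx":0,"ry":0,"rz":0,"fingers":0.3}]' 50; for i in 1 2 3; do python3 -m handwheel '[{"tx":0,"ty":0,"tz":-0.007,"rx":0,"ry":0,"rz":0,"fingers":0.3},{"tx":0,"ty":0,"tz":0,"rx":0,"ry":0,"rz":0,"fingers":0.3}]' 50; done
```

```text
t: 15.03
tool_pos: [0.524, 0.0888, 0.0142]
tcp_rot: [-0.1, 0.701, -0.099, -0.699]
contact_force: [0.1, -0.0, -0.6]
finger_gap: 0.0379
t: 15.2
tool_pos: [0.5245, 0.0891, 0.0132]
tcp_rot: [-0.1, 0.701, -0.098, -0.699]
contact_force: [-1.1, -0.2, -0.5]
finger_gap: 0.0382
t: 15.37
tool_pos: [0.5247, 0.0894, 0.0118]
tcp_rot: [-0.1, 0.702, -0.098, -0.699]
contact_force: [-0.5, -0.6, -1.1]
finger_gap: 0.0376
t: 15.53
tool_pos: [0.5247, 0.0894, 0.0103]
tcp_rot: [-0.1, 0.702, -0.098, -0.699]
contact_force: [-0.2, -0.1, -1.4]
finger_gap: 0.0377
```

```bash
for i in 1 2 3; do python3 -m handwheel '[{"tx":0,"ty":0,"tz":-0.007,"rx":0,"ry":0,"rz":0,"fingers":0.3},{"tx":0,"ty":0,"tz":0,"rx":0,"ry":0,"rz":0,"fingers":0.3}]' 50; done;  python3 - <<'E'
from h import *
go((.521,.0896,.010),V(-16))
E
```

```text
t: 15.7
tool_pos: [0.5249, 0.0895, 0.0092]
tcp_rot: [-0.1, 0.702, -0.098, -0.699]
contact_force: [-0.5, 0.0, -0.1]
finger_gap: 0.0378
t: 15.87
tool_pos: [0.525, 0.0895, 0.0096]
tcp_rot: [-0.1, 0.702, -0.098, -0.698]
contact_force: [-0.3, -0.2, -1.6]
finger_gap: 0.0378
t: 16.03
tool_pos: [0.5253, 0.0895, 0.0094]
tcp_rot: [-0.1, 0.702, -0.098, -0.698]
contact_force: [-0.0, -0.5, -0.8]
finger_gap: 0.0376
t 16.03 pos [0.5253 0.0895 0.0094] gap 0.0376 F [-0.  -0.5 -0.8] j [0.11 0.65 2.03 0.   0.46 1.96]
delta mm [-4.3  0.1  0.6] deg [-0.09  0.38  0.07] units t [-0.022  0.     0.003] r [-0.0016  0.0063  0.0012]
```

Settled at z = 9.4 mm, as predicted, so the box is on the tray floor. I'll release it and go up.

```bash
python3 -m handwheel '[{"tx":0,"ty":0,"tz":0,"rx":0,"ry":0,"rz":0,"fingers":0.5},{"tx":0,"ty":0,"tz":0,"rx":0,"ry":0,"rz":0,"fingers":0.6},{"tx":0,"ty":0,"tz":0,"rx":0,"ry":0,"rz":0,"fingers":0.65},{"tx":0,"ty":0,"tz":0,"rx":0,"ry":0,"rz":0,"fingers":0.65},{"tx":0,"ty":0,"tz":0.03,"rx":0,"ry":0,"rz":0,"fingers":0.65},{"tx":0,"ty":0,"tz":0.06,"rx":0,"ry":0,"rz":0,"fingers":0.65},{"tx":0,"ty":0,"tz":0.1,"rx":0,"ry":0,"rz":0,"fingers":0.65},{"tx":0,"ty":-0.05,"tz":0.15,"rx":0,"ry":0,"rz":0,"fingers":0.65},{"tx":-0.02,"ty":-0.15,"tz":0.1,"rx":0,"ry":0,"rz":0,"fingers":0.65},{"tx":-0.03,"ty":-0.17,"tz":0,"rx":0,"ry":0,"rz":0,"fingers":0.65},{"tx":-0.05,"ty":-0.17,"tz":0,"rx":0,"ry":0,"rz":0,"fingers":0.65},{"tx":-0.04,"ty":-0.12,"tz":-0.05,"rx":0,"ry":0,"rz":0,"fingers":0.65}]' 50
python3 - <<'E'
from h import *
go((.4851,-.0705,.05),R_of([-.098,.703,-.098,-.697]))
cv2.imwrite("pics/g4.png",cv2.resize(viewer.snapshot("top")[180:290,140:360,::-1],None,fx=3.6,fy=3.6,interpolation=cv2.INTER_CUBIC))
E
```

```text
t: 17.03
tool_pos: [0.4984, -0.043, 0.0939]
tcp_rot: [-0.097, 0.704, -0.096, -0.697]
contact_force: [1.9, 0.4, 0.3]
finger_gap: 0.0554
t 17.03 pos [ 0.4984 -0.043   0.0939] gap 0.0554 F [1.9 0.4 0.3] j [-0.15  0.47  2.07  0.    0.59  1.69]
delta mm [-13.3 -27.5 -43.9] deg [-0.07  0.11 -0.31] units t [-0.066 -0.137 -0.22 ] r [-0.0012  0.0019 -0.0051]
```

View pics/g4.png

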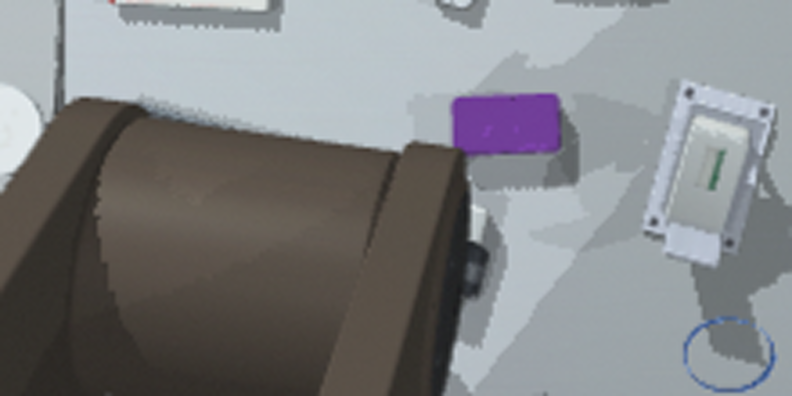

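Run:
```python
from h import *
im=viewer.snapshot("scene")[:,:,::-1];cv2.imwrite("pics/s5.png",im)
cv2.imwrite("pics/g5.png",cv2.resize(im[240:370,220:380],None,fx=4,fy=4,interpolation=cv2.INTER_CUBIC))
t=viewer.snapshot("top")[:,:,::-1];cv2.imwrite("pics/t5.png",t)
cv2.imwrite("pics/g6.png",cv2.resize(t[200:260,315:365],None,fx=10,fy=10,interpolation=cv2.INTER_CUBIC))
for h in(.022,):
  P=[S(h,a,b) for a,b in((-.036,.02),(-.036,-.02),(.036,-.02),(.036,.02))]
  print("top",((proj("top",P)-(315,200)+.5)*10-.5).round(0).tolist())
```

```text
top [[102.0, 415.0], [268.0, 460.0], [351.0, 196.0], [180.0, 149.0]]
```

View pics/g5.png

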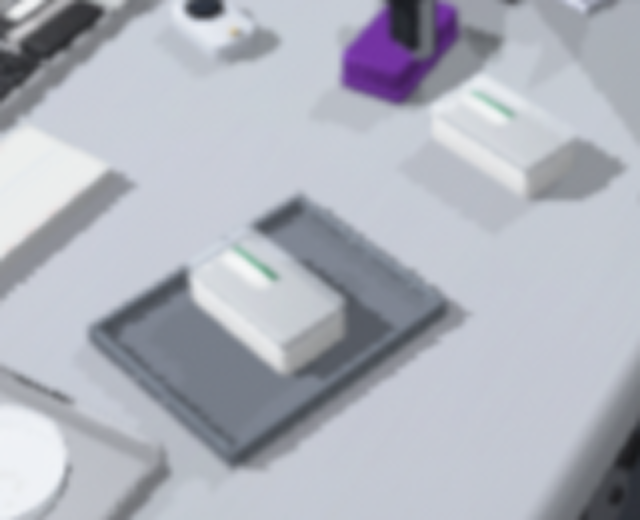

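View pics/g6.png

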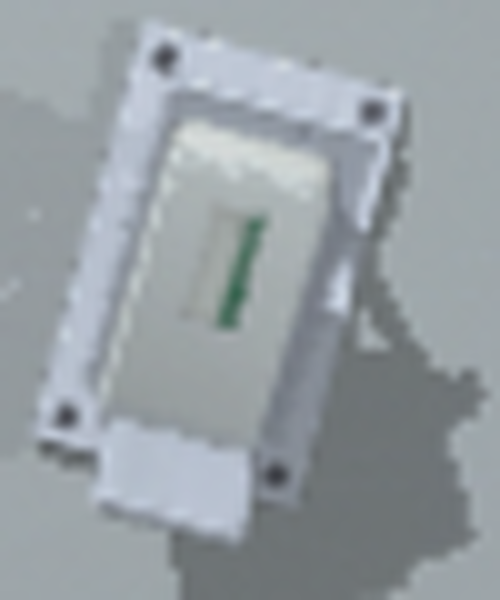

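```bash
python3 -m handwheel '[{"tx":-0.05,"ty":-0.09,"tz":0,"rx":0,"ry":0,"rz":-0.004,"fingers":0.75},{"tx":-0.01,"ty":-0.04,"tz":-0.03,"rx":0,"ry":0,"rz":0,"fingers":0.75},{"tx":0,"ty":0,"tz":-0.05,"rx":0,"ry":0,"rz":0,"fingers":0.75},{"tx":0,"ty":0,"tz":-0.03,"rx":0,"ry":0,"rz":0,"fingers":0.75},{"tx":0,"ty":0,"tz":0,"rx":0,"ry":0,"rz":0,"fingers":0.75}]' 50
python3 - <<'E'
from h import *
go((.4851,-.0705,.005),R_of([-.098,.703,-.098,-.697]))
E
```

```text
t: 17.6
tool_pos: [0.4867, -0.0669, 0.0691]
tcp_rot: [-0.1, 0.703, -0.098, -0.697]
contact_force: [-0.6, 0.2, 0.0]
finger_gap: 0.0643
t 17.60 pos [ 0.4867 -0.0669  0.0691] gap 0.0643 F [-0.6  0.2  0. ] j [-0.2   0.5   2.1   0.01  0.53  1.65]
delta mm [ -1.6  -3.6 -64.1] deg [-0.13 -0.    0.11] units t [-0.008 -0.018 -0.321] r [-0.0021 -0.0001  0.0019]
```

```bash
python3 -m handwheel '[{"tx":-0.005,"ty":-0.015,"tz":-0.06,"rx":0,"ry":0,"rz":0,"fingers":0.75},{"tx":-0.003,"ty":-0.005,"tz":-0.07,"rx":0,"ry":0,"rz":0,"fingers":0.75},{"tx":0,"ty":0,"tz":-0.07,"rx":0,"ry":0,"rz":0,"fingers":0.75},{"tx":0,"ty":0,"tz":-0.05,"rx":0,"ry":0,"rz":0,"fingers":0.65},{"tx":0,"ty":0,"tz":0,"rx":0,"ry":0,"rz":0,"fingers":0.65}]' 50
python3 - <<'E'
from h import *
go((.4851,-.0705,.005),R_of([-.098,.703,-.098,-.697]))
E
```

```text
t: 18.02
tool_pos: [0.487, -0.067, 0.0159]
tcp_rot: [-0.098, 0.703, -0.096, -0.698]
contact_force: [-0.8, 1.0, -0.2]
finger_gap: 0.0557
t 18.02 pos [ 0.487  -0.067   0.0159] gap 0.0557 F [-0.8  1.  -0.2] j [-0.2   0.61  2.12  0.01  0.4   1.64]
delta mm [ -1.9  -3.5 -10.9] deg [-0.15 -0.   -0.13] units t [-0.01  -0.017 -0.054] r [-0.0025 -0.0001 -0.0021]
```

```bash
python3 -m handwheel '[{"tx":-0.012,"ty":-0.02,"tz":-0.03,"rx":0,"ry":0,"rz":0,"fingers":0.65},{"tx":-0.004,"ty":-0.006,"tz":-0.02,"rx":0,"ry":0,"rz":0,"fingers":0.65},{"tx":0,"ty":0,"tz":0,"rx":0,"ry":0,"rz":0,"fingers":0.65}]' 50
python3 - <<'E'
from h import *
go((.4851,-.0705,.005),R_of([-.098,.703,-.098,-.697]))
E
```

```text
t: 18.27
tool_pos: [0.484, -0.0715, 0.0051]
tcp_rot: [-0.098, 0.703, -0.096, -0.698]
contact_force: [-0.3, 0.4, -0.8]
finger_gap: 0.0552
t 18.27 pos [ 0.484  -0.0715  0.0051] gap 0.0552 F [-0.3  0.4 -0.8] j [-0.21  0.63  2.13  0.01  0.38  1.63]
delta mm [ 1.1  1.  -0.1] deg [-0.16 -0.04 -0.23] units t [ 0.006  0.005 -0.   ] r [-0.0027 -0.0006 -0.0038]
```

```bash
python3 -m handwheel '[{"tx":0.006,"ty":0.005,"tz":0,"rx":0,"ry":0,"rz":-0.003,"fingers":0.55},{"tx":0,"ty":0,"tz":0,"rx":0,"ry":0,"rz":0,"fingers":0.5},{"tx":0,"ty":0,"tz":0,"rx":0,"ry":0,"rz":0,"fingers":0.3},{"tx":0,"ty":0,"tz":0,"rx":0,"ry":0,"rz":0,"fingers":0.3},{"tx":0,"ty":0,"tz":0,"rx":0,"ry":0,"rz":0,"fingers":0.3},{"tx":0,"ty":0,"tz":0,"rx":0,"ry":0,"rz":0,"fingers":0.3}]' 50
python3 - <<'E'
from h import *
go((.4851,-.0705,.0036),R_of([-.098,.703,-.098,-.697]))
p=monitor.read_state()["tool_pos"];d=p-np.array([.4851,-.0705,.0036]);print("grasp shift ex,ey,z vs release mm",(1e3*np.array([d@ex,d@ey,d[2]])).round(2))
E
```

```text
t: 18.77
tool_pos: [0.4863, -0.0708, 0.007]
tcp_rot: [-0.099, 0.704, -0.097, -0.697]
contact_force: [0.4, 0.2, -1.8]
finger_gap: 0.0379
t 18.77 pos [ 0.4863 -0.0708  0.007 ] gap 0.0379 F [ 0.4  0.2 -1.8] j [-0.21  0.62  2.13  0.01  0.38  1.63]
delta mm [-1.2  0.3 -3.4] deg [-0.13  0.1   0.02] units t [-0.006  0.001 -0.017] r [-0.0022  0.0017  0.0003]
grasp shift ex,ey,z vs release mm [1.22 0.04 3.36]
```

```bash
cat >> h.py <<'E'
G1=np.array([.5153,-.2379,.0773]); PL=G1-.022*n+.0022*u+.0034*n
E
python3 -m handwheel '[{"tx":0,"ty":0,"tz":0.03,"rx":0,"ry":0,"rz":0,"fingers":0.3},{"tx":0,"ty":0,"tz":0.06,"rx":0,"ry":0,"rz":0,"fingers":0.3},{"tx":0,"ty":0,"tz":0.1,"rx":0,"ry":0,"rz":0,"fingers":0.3},{"tx":0,"ty":0,"tz":0.15,"rx":0,"ry":0,"rz":0,"fingers":0.3},{"tx":0,"ty":0,"tz":0.2,"rx":0,"ry":0,"rz":0,"fingers":0.3},{"tx":0,"ty":-0.05,"tz":0.15,"rx":0,"ry":0,"rz":0,"fingers":0.3},{"tx":0,"ty":-0.1,"tz":0.1,"rx":-0.025,"ry":-0.1,"rz":0,"fingers":0.3},{"tx":0,"ty":-0.12,"tz":0.05,"rx":-0.025,"ry":-0.1,"rz":0,"fingers":0.3},{"tx":0,"ty":-0.12,"tz":0.05,"rx":-0.025,"ry":-0.1,"rz":0,"fingers":0.3},{"tx":0,"ty":-0.12,"tz":0.0,"rx":-0.03,"ry":-0.1,"rz":0,"fingers":0.3},{"tx":0,"ty":-0.12,"tz":0,"rx":-0.03,"ry":-0.1,"rz":0,"fingers":0.3}]' 50
python3 - <<'E'
from h import *
go(PL+.06*n,tool(-n,-ey))
E
```

```text
t: 19.68
tool_pos: [0.4895, -0.1601, 0.1961]
tcp_rot: [-0.083, 0.836, -0.099, -0.533]
contact_force: [-0.8, 0.2, -1.0]
finger_gap: 0.0378
t 19.68 pos [ 0.4895 -0.1601  0.1961] gap 0.0378 F [-0.8  0.2 -1. ] j [-0.46  0.19  2.29  0.44  0.27  0.98]
delta mm [  7.8 -72.6 -81.9] deg [-3.21 -4.58 -1.37] units t [ 0.039 -0.363 -0.409] r [-0.0534 -0.0763 -0.0228]
```

```bash
python3 -m handwheel '[{"tx":0,"ty":-0.1,"tz":0,"rx":-0.02,"ry":-0.03,"rz":-0.01,"fingers":0.3},{"tx":0,"ty":-0.1,"tz":0,"rx":-0.02,"ry":-0.03,"rz":-0.01,"fingers":0.3},{"tx":0,"ty":-0.1,"tz":0,"rx":-0.01,"ry":-0.02,"rz":-0.005,"fingers":0.3},{"tx":0,"ty":-0.06,"tz":-0.03,"rx":0,"ry":0,"rz":0,"fingers":0.3},{"tx":0,"ty":-0.03,"tz":-0.06,"rx":0,"ry":0,"rz":0,"fingers":0.3},{"tx":0,"ty":0,"tz":-0.06,"rx":0,"ry":0,"rz":0,"fingers":0.3}]' 50
python3 - <<'E'
from h import *
go(PL+.06*n,tool(-n,-ey))
E
```

```text
t: 20.18
tool_pos: [0.4891, -0.2287, 0.1734]
tcp_rot: [-0.073, 0.857, -0.117, -0.496]
contact_force: [0.4, 0.1, -0.0]
finger_gap: 0.0381
t 20.18 pos [ 0.4891 -0.2287  0.1734] gap 0.0381 F [ 0.4  0.1 -0. ] j [-0.61  0.27  2.33  1.31  0.18 -0.02]
delta mm [  8.2  -4.  -59.1] deg [-0.55  0.01 -0.1 ] units t [ 0.041 -0.02  -0.296] r [-0.0091  0.0001 -0.0017]
```

```bash
python3 -m handwheel '[{"tx":0.01,"ty":-0.01,"tz":-0.08,"rx":-0.004,"ry":0,"rz":0,"fingers":0.3},{"tx":0.01,"ty":-0.005,"tz":-0.08,"rx":-0.004,"ry":0,"rz":0,"fingers":0.3},{"tx":0.01,"ty":0,"tz":-0.08,"rx":0,"ry":0,"rz":0,"fingers":0.3},{"tx":0.01,"ty":0,"tz":-0.05,"rx":0,"ry":0,"rz":0,"fingers":0.3},{"tx":0.005,"ty":0,"tz":-0.03,"rx":0,"ry":0,"rz":0,"fingers":0.3}]' 50
python3 - <<'E'
from h import *
go(PL+.06*n,tool(-n,-ey))
E
```

```text
t: 20.6
tool_pos: [0.4975, -0.2293, 0.1305]
tcp_rot: [-0.072, 0.859, -0.117, -0.493]
contact_force: [-0.2, -0.3, -1.3]
finger_gap: 0.0378
t 20.60 pos [ 0.4975 -0.2293  0.1305] gap 0.0378 F [-0.2 -0.3 -1.3] j [-0.6   0.37  2.36  2.09  0.2  -0.81]
delta mm [ -0.3  -3.4 -16.2] deg [-0.39  0.41 -0.21] units t [-0.002 -0.017 -0.081] r [-0.0065  0.0069 -0.0035]
```

```bash
python3 -m handwheel '[{"tx":-0.005,"ty":-0.013,"tz":-0.05,"rx":-0.005,"ry":0.005,"rz":-0.003,"fingers":0.3},{"tx":-0.005,"ty":-0.01,"tz":-0.04,"rx":-0.003,"ry":0.004,"rz":-0.002,"fingers":0.3},{"tx":0,"ty":0,"tz":-0.01,"rx":0,"ry":0,"rz":0,"fingers":0.3},{"tx":0,"ty":0,"tz":0,"rx":0,"ry":0,"rz":0,"fingers":0.3}]' 50
python3 - <<'E'
from h import *
go(PL+.06*n,tool(-n,-ey)); go(PL+.03*n,tool(-n,-ey))
E
```

```text
t: 20.93
tool_pos: [0.4965, -0.2345, 0.1104]
tcp_rot: [-0.069, 0.858, -0.122, -0.494]
contact_force: [-0.2, -1.0, -1.5]
finger_gap: 0.0377
t 20.93 pos [ 0.4965 -0.2345  0.1104] gap 0.0377 F [-0.2 -1.  -1.5] j [-0.6   0.42  2.37  2.36  0.22 -1.08]
delta mm [0.8 1.8 3.8] deg [0.2  0.05 0.12] units t [0.004 0.009 0.019] r [0.0033 0.0008 0.0021]
t 20.93 pos [ 0.4965 -0.2345  0.1104] gap 0.0377 F [-0.2 -1.  -1.5] j [-0.6   0.42  2.37  2.36  0.22 -1.08]
delta mm [ 15.2  -2.3 -22.1] deg [0.2  0.05 0.12] units t [ 0.076 -0.012 -0.111] r [0.0033 0.0008 0.0021]
```

```bash
python3 -m handwheel '[{"tx":0.025,"ty":0.002,"tz":-0.02,"rx":0.003,"ry":0,"rz":0.002,"fingers":0.3},{"tx":0.025,"ty":-0.004,"tz":-0.035,"rx":0,"ry":0,"rz":0,"fingers":0.3},{"tx":0.025,"ty":-0.006,"tz":-0.035,"rx":0,"ry":0,"rz":0,"fingers":0.3},{"tx":0,"ty":0,"tz":0,"rx":0,"ry":0,"rz":0,"fingers":0.3}]' 50
python3 - <<'E'
from h import *
go(PL+.03*n,tool(-n,-ey)); go(PL+.01*n,tool(-n,-ey))
d=monitor.read_state()["tool_pos"]-PL; print("off n,u,ey mm",(1e3*np.array([d@n,d@u,d@ey])).round(1))
cv2.imwrite("pics/h1.png",cv2.resize(viewer.snapshot("scene")[180:250,320:400,::-1],None,fx=8,fy=8,interpolation=cv2.INTER_CUBIC))
E
```

```text
t: 21.27
tool_pos: [0.5143, -0.2367, 0.0939]
tcp_rot: [-0.069, 0.859, -0.12, -0.493]
contact_force: [0.4, 0.4, -0.6]
finger_gap: 0.0379
t 21.27 pos [ 0.5143 -0.2367  0.0939] gap 0.0379 F [ 0.4  0.4 -0.6] j [-0.59  0.48  2.35  2.47  0.25 -1.18]
delta mm [-2.7 -0.1 -5.7] deg [ 0.1   0.34 -0.04] units t [-0.013 -0.001 -0.028] r [ 0.0017  0.0057 -0.0006]
t 21.27 pos [ 0.5143 -0.2367  0.0939] gap 0.0379 F [ 0.4  0.4 -0.6] j [-0.59  0.48  2.35  2.47  0.25 -1.18]
delta mm [  7.   -2.9 -23. ] deg [ 0.1   0.34 -0.04] units t [ 0.035 -0.014 -0.115] r [ 0.0017  0.0057 -0.0006]
off n,u,ey mm [33.6  5.   0.8]
```

View pics/h1.png

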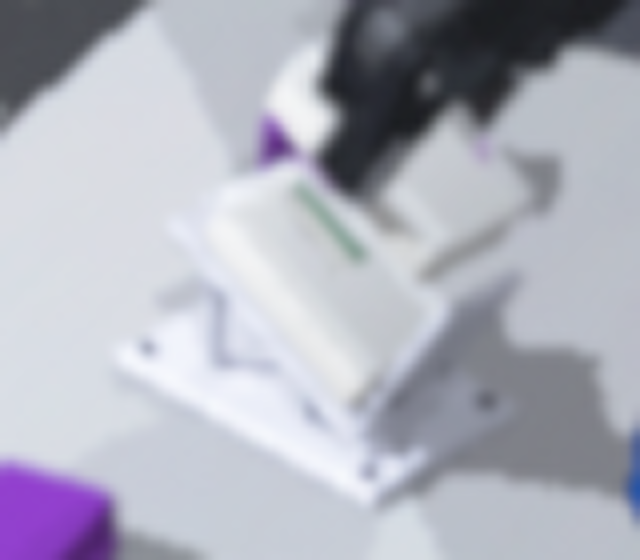

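```bash
python3 -m handwheel '[{"tx":0.012,"ty":-0.006,"tz":-0.045,"rx":0.001,"ry":0.005,"rz":0,"fingers":0.3},{"tx":0.014,"ty":-0.006,"tz":-0.045,"rx":0,"ry":0,"rz":0,"fingers":0.3},{"tx":0.01,"ty":-0.003,"tz":-0.025,"rx":0,"ry":0,"rz":0,"fingers":0.3},{"tx":0,"ty":0,"tz":0,"rx":0,"ry":0,"rz":0,"fingers":0.3}]' 50
python3 - <<'E'
from h import *
go(PL+.005*n,tool(-n,-ey))
d=monitor.read_state()["tool_pos"]-PL; print("off n,u,ey mm",(1e3*np.array([d@n,d@u,d@ey])).round(1))
E
```

```text
t: 21.65
tool_pos: [0.5223, -0.2396, 0.0728]
tcp_rot: [-0.069, 0.859, -0.12, -0.494]
contact_force: [0.1, 0.9, -1.1]
finger_gap: 0.0379
t 21.65 pos [ 0.5223 -0.2396  0.0728] gap 0.0379 F [ 0.1  0.9 -1.1] j [-0.58  0.53  2.34  2.57  0.28 -1.29]
delta mm [ 1.4 -0.7 -6.2] deg [ 0.08  0.2  -0.1 ] units t [ 0.007 -0.004 -0.031] r [ 0.0013  0.0033 -0.0016]
off n,u,ey mm [11.1  1.8  0.3]
```

```bash
python3 -m handwheel '[{"tx":0.009,"ty":-0.003,"tz":-0.018,"rx":0.001,"ry":0.003,"rz":-0.001,"fingers":0.3},{"tx":0.007,"ty":-0.002,"tz":-0.013,"rx":0,"ry":0,"rz":0,"fingers":0.3},{"tx":0,"ty":0,"tz":0,"rx":0,"ry":0,"rz":0,"fingers":0.3}]' 50
python3 - <<'E'
from h import *
go(PL,tool(-n,-ey))
d=monitor.read_state()["tool_pos"]-PL; print("off n,u,ey mm",(1e3*np.array([d@n,d@u,d@ey])).round(1))
E
```

```text
t: 21.9
tool_pos: [0.5258, -0.2404, 0.0672]
tcp_rot: [-0.069, 0.858, -0.12, -0.495]
contact_force: [-0.4, -1.1, -1.3]
finger_gap: 0.0381
t 21.90 pos [ 0.5258 -0.2404  0.0672] gap 0.0381 F [-0.4 -1.1 -1.3] j [-0.58  0.55  2.33  2.59  0.29 -1.3 ]
delta mm [ 0.3 -0.5 -4.9] deg [ 0.    0.05 -0.04] units t [ 0.001 -0.003 -0.025] r [ 0.0001  0.0008 -0.0007]
off n,u,ey mm [4.4 2.1 0.5]
```

```bash
python3 -m handwheel '[{"tx":0.001,"ty":-0.002,"tz":-0.013,"rx":0,"ry":0,"rz":0,"fingers":0.3},{"tx":0,"ty":0,"tz":0,"rx":0,"ry":0,"rz":0,"fingers":0.3}]' 50;python3 -m handwheel '[{"tx":0.002,"ty":-0.001,"tz":-0.008,"rx":0,"ry":0,"rz":0,"fingers":0.3},{"tx":0,"ty":0,"tz":0,"rx":0,"ry":0,"rz":0,"fingers":0.3}]' 50
python3 - <<'E'
from h import *
go(PL,tool(-n,-ey))
d=monitor.read_state()["tool_pos"]-PL; print("off n,u,ey mm",(1e3*np.array([d@n,d@u,d@ey])).round(1))
E
```

```text
t: 22.07
tool_pos: [0.5262, -0.2409, 0.0648]
tcp_rot: [-0.069, 0.858, -0.12, -0.495]
contact_force: [0.0, 0.7, -1.9]
finger_gap: 0.0375
t: 22.23
tool_pos: [0.5265, -0.2411, 0.0633]
tcp_rot: [-0.069, 0.858, -0.12, -0.494]
contact_force: [-0.0, 0.2, -1.0]
finger_gap: 0.038
t 22.23 pos [ 0.5265 -0.2411  0.0633] gap 0.0380 F [-0.   0.2 -1. ] j [-0.58  0.56  2.33  2.61  0.29 -1.32]
delta mm [-0.5  0.1 -1. ] deg [ 0.02  0.09 -0.05] units t [-0.002  0.    -0.005] r [ 0.0003  0.0015 -0.0009]
off n,u,ey mm [0.6 0.9 0. ]
```

```bash
for i in 1 2; do python3 -m handwheel '[{"tx":0.003,"ty":-0.001,"tz":-0.006,"rx":0,"ry":0,"rz":0,"fingers":0.3},{"tx":0,"ty":0,"tz":0,"rx":0,"ry":0,"rz":0,"fingers":0.3}]' 50;python3 - <<'E'
from h import *
s=monitor.read_state();d=s["tool_pos"]-PL; print("off n,u,ey mm",(1e3*np.array([d@n,d@u,d@ey])).round(1),"F n,u",s["contact_force"]@n,s["contact_force"]@u)
E
done
python3 - <<'E'
from h import *
cv2.imwrite("pics/h2.png",cv2.resize(viewer.snapshot("scene")[180:250,320:400,::-1],None,fx=8,fy=8,interpolation=cv2.INTER_CUBIC))
E
```

```text
t: 22.4
tool_pos: [0.5272, -0.2413, 0.062]
tcp_rot: [-0.069, 0.858, -0.12, -0.494]
contact_force: [0.0, 0.9, -1.1]
finger_gap: 0.0377
off n,u,ey mm [-0.8  0.9 -0. ] F n,u -0.8473396500377389 -0.7516229903343827
t: 22.57
tool_pos: [0.5274, -0.2414, 0.0616]
tcp_rot: [-0.069, 0.858, -0.12, -0.494]
contact_force: [0.3, -0.6, -0.5]
finger_gap: 0.038
off n,u,ey mm [-1.3  0.8 -0. ] F n,u -0.6214281413246587 0.1603709232689664
```

View pics/h2.png

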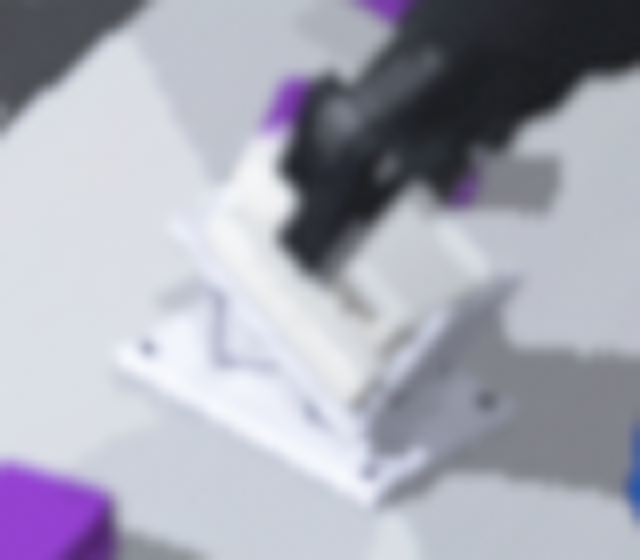

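```bash
for i in 1 2 3; do python3 -m handwheel '[{"tx":0.003,"ty":-0.001,"tz":-0.006,"rx":0,"ry":0,"rz":0,"fingers":0.3},{"tx":0,"ty":0,"tz":0,"rx":0,"ry":0,"rz":0,"fingers":0.3}]' 50 >/dev/null;python3 - <<'E'
from h import *
s=monitor.read_state();d=s["tool_pos"]-PL; print("off n,u,ey mm",(1e3*np.array([d@n,d@u,d@ey])).round(1),"F n,u",s["contact_force"]@n,s["contact_force"]@u)
E
done
```

```text
off n,u,ey mm [-1.4  0.8 -0.2] F n,u -1.6020270943393529 -0.2502174830200353
off n,u,ey mm [-1.4  0.9 -0.2] F n,u -1.737967952937637 -1.1132995178962528
off n,u,ey mm [-1.4  1.  -0.2] F n,u -0.5652407549859765 -0.3288443719690409
```

```bash
python3 -m handwheel '[{"tx":0,"ty":0,"tz":0,"rx":0,"ry":0,"rz":0,"fingers":0.47},{"tx":0,"ty":0,"tz":0,"rx":0,"ry":0,"rz":0,"fingers":0.5},{"tx":0,"ty":0,"tz":0,"rx":0,"ry":0,"rz":0,"fingers":0.6},{"tx":0,"ty":0,"tz":0,"rx":0,"ry":0,"rz":0,"fingers":0.7},{"tx":-0.005,"ty":0.001,"tz":0.01,"rx":0,"ry":0,"rz":0,"fingers":0.7},{"tx":-0.02,"ty":0.006,"tz":0.04,"rx":0,"ry":0,"rz":0,"fingers":0.7},{"tx":-0.04,"ty":0.01,"tz":0.08,"rx":0,"ry":0,"rz":0,"fingers":0.7},{"tx":-0.06,"ty":0.015,"tz":0.1,"rx":0,"ry":0,"rz":0,"fingers":0.7},{"tx":-0.06,"ty":0.02,"tz":0.1,"rx":0,"ry":0,"rz":0,"fingers":0.7},{"tx":-0.06,"ty":0.02,"tz":0.1,"rx":0,"ry":0,"rz":0,"fingers":0.7},{"tx":-0.02,"ty":0.02,"tz":0.1,"rx":0,"ry":0,"rz":0,"fingers":0.7},{"tx":0,"ty":0.02,"tz":0.1,"rx":0,"ry":0,"rz":0,"fingers":0.7}]' 50
python3 - <<'E'
from h import *
a=viewer.snapshot("scene")[:,:,::-1];cv2.imwrite("pics/s6.png",a)
cv2.imwrite("pics/h3.png",cv2.resize(a[180:250,320:400],None,fx=8,fy=8,interpolation=cv2.INTER_CUBIC))
a=viewer.snapshot("top")[:,:,::-1];cv2.imwrite("pics/t6.png",a)
cv2.imwrite("pics/h4.png",cv2.resize(a[200:260,315:365],None,fx=10,fy=10,interpolation=cv2.INTER_CUBIC))
E
```

```text
t: 24.12
tool_pos: [0.4798, -0.2221, 0.1597]
tcp_rot: [-0.072, 0.858, -0.119, -0.494]
contact_force: [0.1, 0.5, -0.4]
finger_gap: 0.0596
```

View pics/h3.png

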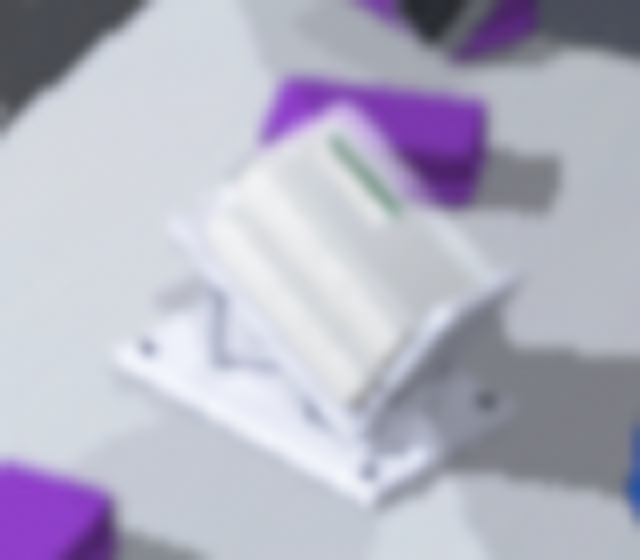

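View pics/h4.png

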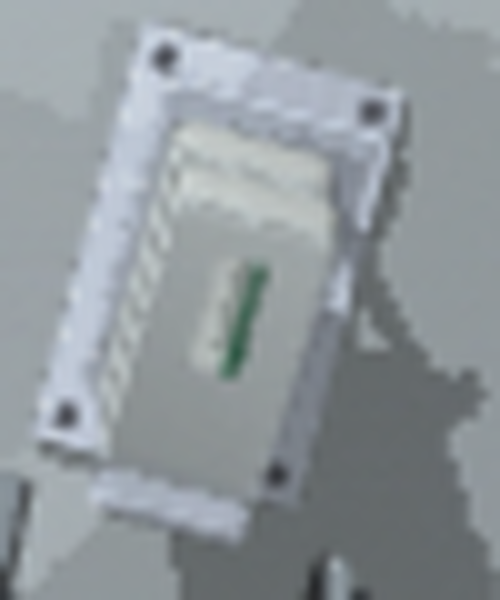

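Run:
```python
from h import *
def strip(f,nme,roi):
    im=cv2.imread(f);x,y,w,h=roi;c=im[y:y+h,x:x+w].astype(float)
    g=np.clip(c[:,:,1]-c[:,:,2]-8,0,None); g[g<6]=0
    yy,xx=np.mgrid[0:h,0:w];W=g.sum();m=np.array([(xx*g).sum()/W,(yy*g).sum()/W])
    C=np.cov(np.c_[xx.ravel(),yy.ravel()].T,aweights=g.ravel());v=np.linalg.eigh(C)[1][:,1]
    return m+(x,y),np.degrees(np.arctan(v[0]/v[1])),int((g>0).sum())
def on(nme,p,h):  # ray to plane at h along n
    T=K[nme][2];R=T[:3,:3];C=-R.T@T[:3,3];d=R.T@np.r_[und(nme,[p])[0],1]
    s=((S(h)-C)@n)/(d@n);X=C+s*d-S(h);return (1e3*np.array([X@u,X@ey])).round(1)
for f,nme,roi,h in(("pics/top0.png","top",(325,215,25,35),.066),("pics/t5.png","top",(325,215,25,35),.022),("pics/t6.png","top",(325,215,25,40),.044),
                   ("pics/scene0.png","scene",(355,183,25,25),.066),("pics/s5.png","scene",(345,195,35,30),.022),("pics/s6.png","scene",(350,190,30,25),.044)):
    m,a,k=strip(f,nme,roi);print(f,m.round(2),round(a,1),k,"u,ey",on(nme,m,h))
```

```text
pics/top0.png [337.81 236.71] -16.7 30 u,ey [ 9.  -2.6]
pics/t5.png [338.57 227.06] -15.9 28 u,ey [ 9.1 -1.3]
pics/t6.png [338.79 232.17] -16.2 28 u,ey [ 8.5 -3.5]
pics/scene0.png [369.38 196.65] 40.7 25 u,ey [ 9.8 -7.5]
pics/s5.png [363.15 210.04] 50.9 8 u,ey [ 2.1 -5.6]
pics/s6.png [365.72 202.14] 40.4 18 u,ey [ 9.3 -8. ]
```

Run:
```python
from h import *
cv2.imwrite("pics/h5.png",cv2.resize(cv2.imread("pics/t6.png")[140:290,140:360],None,fx=3.5,fy=3.5,interpolation=cv2.INTER_CUBIC))
```

```text
(no output)
```

View pics/h5.png

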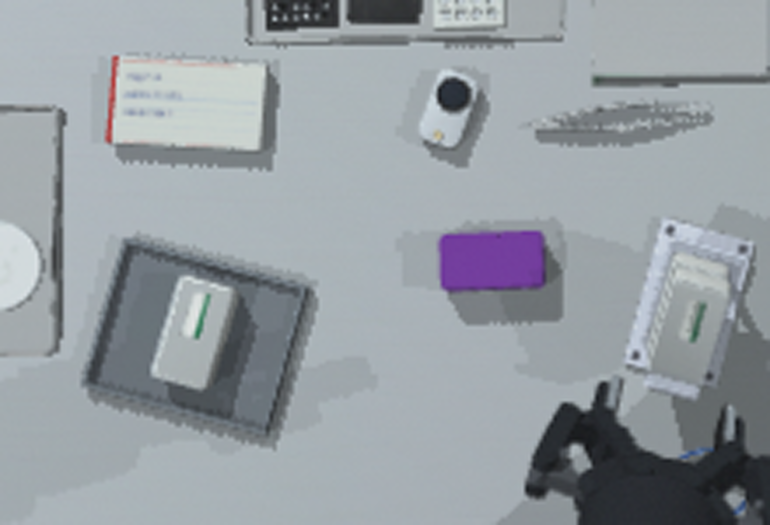

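The middle box lies flat near the centre of the tray at (195,332). The stack on the stand is square at (690,310), the bystanders haven't moved, and the gripper is clear. Handing in.

```bash
python3 -m handwheel '[{"tx":0,"ty":0,"tz":0.05,"rx":0,"ry":0,"rz":0,"fingers":0.7},{"tx":0,"ty":0,"tz":0,"rx":0,"ry":0,"rz":0,"fingers":0.7},{"tx":0,"ty":0,"tz":0,"rx":0,"ry":0,"rz":0,"fingers":0.7}]'; python3 -c "
from station import ticket
print(ticket.finish_job())"
```

```text
t: 24.47
tool_pos: [0.4813, -0.2221, 0.1684]
tcp_rot: [-0.07, 0.859, -0.117, -0.493]
contact_force: [0.5, 0.0, -1.6]
finger_gap: 0.0597
the job is handed in; nothing more can be done
None
```

The job is done and handed in at about 24.5 s; no verdict was reported. I set the top box flat on the worktop, put the middle box in the dark grey tray, and put the top box back on the bottom box on the stand.

**Last checks:**
- **Top on bottom:** in the top camera, the green lid strips put the top box 0.6 mm along and 2.2 mm across from the bottom box, parallel within about 0.3°. The limits are 8 mm and 0.12 rad (about 7°).
- **Middle box:** both cameras show it flat and near the middle of the tray. It settled at the height I expected for the tray floor.
- **Everything else:** the note pad, loupe and tweezers look unmoved by eye. The gripper was about 10 cm clear of the stack.

**What disagreed or was not measured:**
- The scene camera's reading of the bottom box's strip disagreed by 7 mm along. Only 8 pixels of it were found, so I did not use that reading.
- The force sensor showed no clear contact when I set the boxes down, so I judged contact by the tool no longer sinking.
- I did not measure directly how far the bottom box moved. It was hidden at the start, and afterwards it lay close to where the stand geometry puts it.

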